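Sort the phone repair bench and block the packed phone

ROBOT

A 6-joint arm with a two-finger parallel gripper is mounted at the origin on the work surface. World frame = base frame: x ahead of the robot, y to its left, z up, the work surface at z = 0. Lengths are in mm, angles in rad, forces in N, time in s.
With the tool pointing down it reaches from about 325 to 925 mm from the base axis. Payload 3.1 kg.
Tool frame: the origin (TCP) lies midway between the tips of the shut fingers; the grasp point (between the pads) lies 19 mm behind it (arm.grasp_offset is the distance from the TCP to the grasp point, in mm); z points along the fingers, y is the direction in which the jaws open and shut (so a half turn about z gives the same grasp; the last joint's range is limited). The gripper opens to 85 mm and grips with 20 to 120 N. Pads are 22 mm wide; open, the fingers measure 114 mm over their backs; the gripper's body (76 mm by 85 mm) begins 54 mm behind the grasp point. The pads swing forward as they close: fully open they stand 13 mm farther back than shut.
Start: joints at [-0.112, 0.217, 1.613, -0, 1.311, -0.112], TCP at [625.011, 0.021, 207.7] pointing down, gripper open.
Joint ranges: [-2.75, 2.75], [-0.78, 2.1], [0.31, 2.55], [-1.13, 4.27], [0.13, 2.63], [-2.58, 2.58]. Speed limits (rad/s): [2.79, 2.79, 3.14, 3.14, 3.14, 3.14].

INTERFACE

Orientations are given as a unit quaternion [w, x, y, z].
In Python, from bench import readout, cams, ticket, finder, arm gives the robot as it stands.
- The arm moves only by the tool drive_tool, never from a script. Its argument "rows" is a list of rows, each a list of 7 numbers: the shift along the tool's x, y, z in units of 150 mm (1.0 is 150 mm), then the turn, a rotation vector about the tool's x, y, z in units of 360 degrees (1.0 is 360 degrees), then the gripper's target within -1 to 1 (fully open at 1, half-way at 0, shut at -1). In form: [[dx, dy, dz, wx, wy, wz, gripper], ...]. A call has 1 to 10 rows; each row is the pose to reach, as a shift and turn from the pose commanded when the call began, along the tool's axes at that moment, turning the shorter way round; what a row does not reach only later rows make up. A row lasts 1/12 s, in which the tool goes at most 41.7 mm and 7.16 degrees, less where a joint would pass 70% of its speed; a pose out of reach is approached as far as the arm can. A call with a number of a shift or a turn outside -1 to 1 is refused whole. A call with a gripper value outside its range is refused whole. The fingers move at their own pace and stop on an object; "newtons" is the grip in N (left out, the last holds). Time passes only in rows, so rows that repeat a pose let the fingers close. It gives the time, the measured TCP pose, the force and the opening at its end, in the units of the state.
- readout.observe(): the state, without advancing time (a new reading comes with each control period).
- cams.grab_frame(name): name is "scene" or "side" or "wrist"; returns a dict with "pixels" (480x640x3 uint8, red, green, blue), "fx", "fy", "cx", "cy" (pixels), "world_to_cam" (4x4, takes a point from world to camera coordinates); the wrist camera has in their place "T_tool_cam" (4x4, takes a point from camera to tool coordinates, whose origin is the TCP and whose axes are the flange's). Camera axes: x right, y up, looking along -z (the intrinsics and any distortion apply to the point x, -y, -z); pixel columns grow to the right and rows downward; lengths in mm; the calibration is good to about 2 mm. A picture is of the moment at which its call begins: read the wrist's pose just before it. There is no depth.
- ticket.finish_job(): hands the job in, once; it reports no verdict.
Trained networks look in the newest picture that a camera, given by its name, has taken for a name from the list of things; names that differ only in an ending like _2 or _b are one class to them, and where a whole thing is asked for, a point or a joint stands for the part that bears it (a point fixed in the world has none). Each returns a list of dicts, best first, with "score" (0 to 1); they miss things now and then, are a little off and sometimes report something else, mostly with a low value. They report only what shows in the picture. A call takes as long as a camera call.
- finder.trace(camera, target): "mask" (480x640 bool, what is visible of it) and "at" ([column, row] in pixels, amid what is visible of it).
The state is a dict: "t": time; "qpos": joint angles; "joint_velocities": joint speeds; "joint_efforts": joint torques, N m; "tool_pos": TCP position; "orientation": TCP orientation; "force": force on the tool from outside, world axes, zero at the start; "torque": the same for the moment, N m; "grip_width": opening from 0.0 (shut) to 1.0 (fully open).
Only numpy, scipy, OpenCV 4.12 (cv2) and the standard library are available. Lean on these libraries where they do the work, as an engineer would, in place of code of your own. Each camera call takes 0.05 s, during which the arm holds its last target.

TASK

The repair is finished, so clear the mat: lay the two batteries flat in the red tray, one in each bay, the camera module lenses up in the grey tray, and the orange screwdriver flat in the blue tray. Stand the loose pink foam brick upright in the empty slot beside the phone in the cardboard box, all the way down on the floor of the box, without shifting the phone. Leave everything released and at rest.

Things in the scene. Friction and masses are not known exactly. Their poses are not given: they have to be found in the camera images.
- battery_yellow: loose handset battery: flat silver-grey block, 40 (its x) x 62 (its y) x 9 (z) mm, about 45 g, with a yellow label on top and three small brass contacts near its -y end. Origin: centre of its underside; z up.
- battery_green: loose handset battery, same size, shape and mass as the other, but with a green label. Origin: centre of its underside; z up.
- camera: loose camera module: steel-coloured block 32 (x) x 36 (y) x 14 (z) mm, about 30 g, with a pale gold face and three dark round lenses on top (to 16.4 mm). Origin: centre of its underside; z up, out of the lenses.
- driver: loose precision screwdriver lying flat: orange six-sided handle, 72 mm long and 14 mm across flats (also its height), along its y axis; steel shaft, 5 mm thick and 38 mm long, on the +y end, black cap 5 mm on the -y end; about 40 g. Origin: under the middle of the handle, on the surface it lies on as built (handle axis 7 mm above it).
- foam_brick: loose pink rigid foam brick standing on its long narrow face: 34 (x) x 90 (y) x 50 (z, height) mm, about 30 g. Origin: centre of its underside; z up.
- battery_tray: fixed red open tray, 108 (x) x 168 (y) x 14 (z) mm outside, walls and floor 4 mm thick, with one 4 mm dividing wall, as high as the rim, across its middle (at y = 0): two bays, each 100 (x) x 78 (y) mm inside, centred at y = +41 and -41 mm. Origin: centre of its underside; the inner floor is 4 mm above it.
- parts_tray: fixed grey open tray, 104 (x) x 134 (y) x 16 (z) mm outside, walls and floor 4 mm thick, empty. Origin: centre of its underside; inner floor 4 mm above it.
- driver_tray: fixed blue open tray, 94 (x) x 164 (y) x 16 (z) mm outside, walls and floor 4 mm thick, empty. Origin: centre of its underside; inner floor 4 mm above it.
- carton: fixed cardboard box base, 128 (x) x 164 (y) x 28 (z) mm outside, walls and floor 4 mm. On its +x side a pink pad (top at 14 mm) carries the phone. Along the -x wall is the slot for the brick: 46 (x) x 106 (y) mm, centred at x = -37, y = 0, floor 4 mm above the origin, closed at both y ends by fixed pink foam (top at 26 mm). Seated brick's top: 54 mm. Origin: centre of the underside.
- phone: the repaired phone, black slab with a dark blue screen, 72 (x) x 148 (y) x 9 (z) mm, 190 g, lying loose on the pad in the carton, its top 23 mm above the carton's origin. Origin: centre of its underside. Not to be moved.

How it is judged (in metres and radians):
At the end, for the whole second after the job is handed in: Batteries flat on the red tray's floor, one per bay (21 mm of bay centre in y, 34 in x); camera lenses up on grey tray's floor; driver level in blue tray; brick upright in slot, down within 5 mm, 9 (x) and 12 mm (y) of centre; tilts under 0.15 rad (driver 0.2); phone flat on its pad; all at rest (x of battery_yellow in the frame of battery_tray between -0.034 and 0.034 m and z of battery_yellow in the frame of battery_tray between 0 and 0.009 m and angle between each of battery_yellow, battery_green, camera, foam_brick's own z axis and vertical below 0.15 rad and x of battery_green in the frame of battery_tray between -0.034 and 0.034 m and z of battery_green in the frame of battery_tray between 0 and 0.009 m and ((y of battery_yellow in the frame of battery_tray between 0.02 and 0.062 m and y of battery_green in the frame of battery_tray between -0.062 and -0.02 m) or (y of battery_yellow in the frame of battery_tray between -0.062 and -0.02 m and y of battery_green in the frame of battery_tray between 0.02 and 0.062 m)) and x of camera in the frame of parts_tray between -0.037 and 0.037 m and y of camera in the frame of parts_tray between -0.052 and 0.052 m and z of camera in the frame of parts_tray between 0 and 0.01 m and x of driver in the frame of driver_tray between -0.041 and 0.041 m and y of driver in the frame of driver_tray between -0.055 and 0.055 m and z of driver in the frame of driver_tray between 0 and 0.024 m and angle between driver's own y axis and vertical between 1.37 and 1.77 rad and x of foam_brick in the frame of carton between -0.046 and -0.028 m and y of foam_brick in the frame of carton between -0.012 and 0.012 m and z of foam_brick in the frame of carton between 0 and 0.009 m and x of phone in the frame of carton between 0.01 and 0.036 m and z of phone in the frame of carton between 0.01 and 0.018 m and angle between phone's own z axis and vertical below 0.1 rad and linear speed of each of battery_yellow, battery_green, camera, driver, foam_brick, phone below 0.02 m/s); the robot touches nothing.
It fails at once if the phone is shifted by more than 15 mm or tipped by more than 0.25 rad (distance of phone from where it was at the start of the episode above 0.015 m or angle between phone's own z axis and vertical above 0.25 rad).
It also fails if it takes over 104 s, if anything falls off the work surface, if the arm or the gripper's body presses on something with over 40 N, if the wrist force passes 120 N, or if a joint passes its speed limit or range.

## Working session

There is one attempt and no reset: what is moved stays moved. The work goes in short steps, Python scripts to look and compute and a tool call to move; the robot and the scene stay as the last step left them, time stands still between calls to the robot, and variables do not carry over. Pictures are saved under pics/ and viewed, and the job is handed in when it is done.

Besides the shell and the picture viewer there is one more tool, called after "Call:" by a JSON object that holds its "fn" and its "kwargs". drive_tool: Moves the arm, as the interface text tells. Its arguments: {"type":"object","properties":{"rows":{"type":"array","items":{"type":"array","items":{"type":"number"}}},"newtons":{"type":"number"}},"required":["rows"]}

```bash
ls; mkdir -p pics; python3 - <<'E'
from bench import readout, cams, ticket, finder, arm
import cv2
print(readout.observe())
for n in ["scene","side","wrist"]:
    f=cams.grab_frame(n); cv2.imwrite(f"pics/{n}0.png",f["pixels"][:,:,::-1])
    print(n,{k:v for k,v in f.items() if k!="pixels"})
E
```

```text
pics
{'t': 0.0, 'qpos': array([-1.12181467e-01,  2.17762866e-01,  1.61492127e+00, -1.12436952e-05,
        1.31129871e+00, -1.12191526e-01]), 'joint_velocities': array([-5.05307209e-04, -2.24589203e-03,  2.70847420e-05,  4.15500175e-04,
        1.12065451e-04, -5.85959135e-04]), 'joint_efforts': array([-2.90135131e-04, -3.96841800e+01, -3.03850436e+01, -2.80225659e-04,
        9.87685227e-03,  9.68610237e-06]), 'tool_pos': array([6.24133408e+02, 1.27799482e-01, 2.06369656e+02]), 'orientation': array([-0.00093097,  0.7071017 ,  0.70711086, -0.00074939]), 'force': array([-0.41744069, -0.06298333,  0.15060882]), 'torque': array([0.00193642, 0.05259503, 0.03605141]), 'grip_width': 1.0014692928657252}
scene {'fx': 438.52438666731246, 'fy': 438.52438666731246, 'cx': 319.55190753853685, 'cy': 236.41881558005485, 'world_to_cam': array([[ 9.03968818e-03,  9.99877549e-01,  1.27738756e-02,
        -2.81625821e+01],
       [-6.01649520e-01, -4.76494130e-03,  7.98745986e-01,
         3.01082255e+02],
       [ 7.98709046e-01, -1.49058108e-02,  6.01532773e-01,
        -1.26724909e+03],
       [ 0.0
[... 304 characters left out ...]
01,  4.63642969e-01,  8.50556577e-01,
        -1.83057471e+02],
       [-4.01671953e-01, -7.49737394e-01,  5.25883524e-01,
        -7.37623527e+02],
       [ 0.00000000e+00,  0.00000000e+00,  0.00000000e+00,
         1.00000000e+00]])}
wrist {'fx': 347.11196654062496, 'fy': 347.11196654062496, 'cx': 319.7860478768404, 'cy': 237.1077959947457, 'T_tool_cam': array([[ 1.21295907e-03,  9.64985819e-01,  2.62299251e-01,
         6.58044408e+01],
       [ 9.99999183e-01, -1.27636799e-03,  7.13647797e-05,
        -6.51413156e-03],
       [ 4.03656367e-04,  2.62298950e-01, -9.64986579e-01,
        -1.65940612e+02],
       [ 0.00000000e+00,  0.00000000e+00,  0.00000000e+00,
         1.00000000e+00]])}
```

View pics/scene0.png

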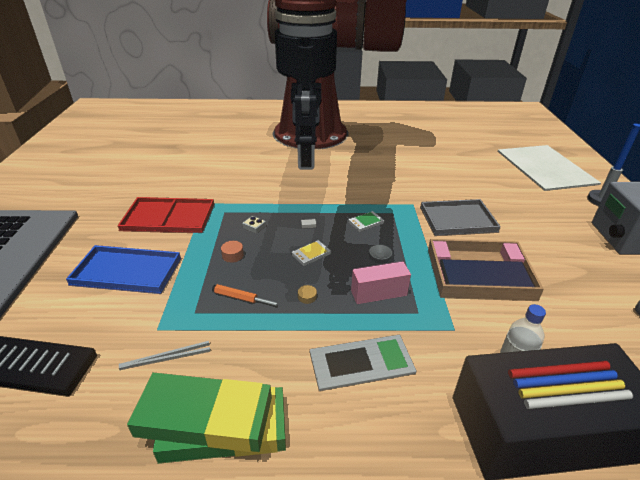

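View pics/side0.png

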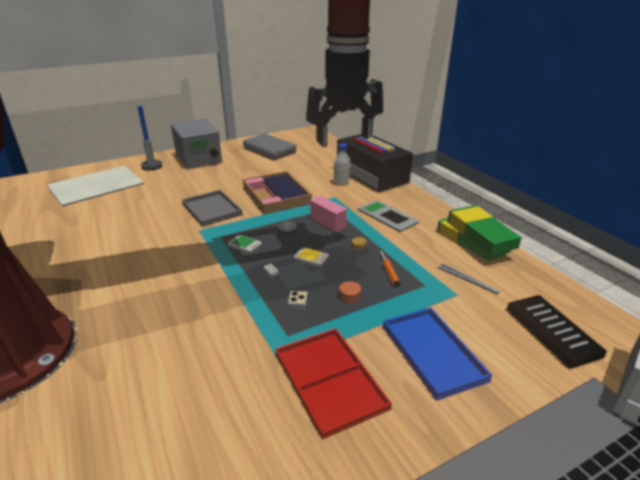

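View pics/wrist0.png

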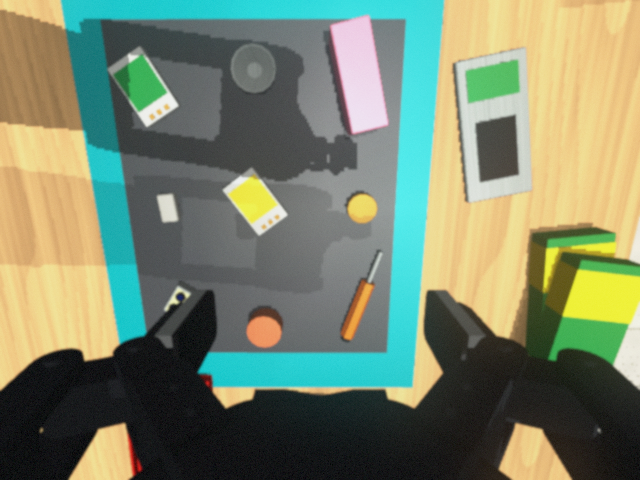

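The overview shows all targets: red tray at (167,214), blue at (125,268), grey at (459,216) and carton at (485,270). The batteries are at (311,252) and (365,220), the camera at (254,223), the driver at (245,295) and the brick at (381,283). Next I'll fit poses to the masks.

```bash
cat > h.py <<'E'
from bench import readout, cams, ticket, finder, arm
import numpy as np, cv2
from scipy.optimize import minimize
from scipy.spatial.transform import Rotation as R
def box(x,y,z0,z1,cx=0,cy=0):
    return np.array([[cx+a*x/2,cy+b*y/2,c] for a in(-1,1) for b in(-1,1) for c in(z0,z1)],float)
def cyl(r,y0,y1,zc,n=6):
    a=np.arange(n)*2*np.pi/n
    return np.array([[r*np.cos(t),y,zc+r*np.sin(t)] for t in a for y in(y0,y1)])
M={'battery_yellow':[box(40,62,0,9)],'battery_green':[box(40,62,0,9)],'camera':[box(32,36,0,14)],
'driver':[box(15,77,0,14,0,-2.5),box(5,38,4.5,9.5,0,55)],'foam_brick':[box(34,90,0,50)],
'battery_tray':[box(108,168,0,14)],'parts_tray':[box(104,134,0,16)],'driver_tray':[box(94,164,0,16)],
'carton':[box(128,164,0,28)],'phone':[box(72,148,14,23)]}
def grab(n):
    s=readout.observe(); f=cams.grab_frame(n)
    if n=='wrist':
        q=s['orientation']; T=np.eye(4); T[:3,:3]=R.from_quat(q[[1,2,3,0]]).as_matrix(); T[:3,3]=s['tool_pos']
        f['world_to_cam']=np.linalg.inv(T@np.asarray(f['T_tool_cam']))
    f['pix']=cv2.cvtColor(f['pixels'],cv2.COLOR_RGB2BGR)
    return f
def proj(f,P):
    W=f['world_to_cam']; c=P@W[:3,:3].T+W[:3,3]
    return np.stack([f['cx']+f['fx']*c[:,0]/-c[:,2], f['cy']-f['fy']*c[:,1]/-c[:,2]],1)
def unproj(f,uv,z):
    W=f['world_to_cam']; uv=np.atleast_2d(uv).astype(float)
    d=np.stack([(uv[:,0]-f['cx'])/f['fx'],-(uv[:,1]-f['cy'])/f['fy'],-np.ones(len(uv))],1)@W[:3,:3]
    o=-W[:3,:3].T@W[:3,3]
    return o+d*((z-o[2])/d[:,2])[:,None]
def place(p,P,z=0):
    c,s=np.cos(p[2]),np.sin(p[2])
    return P@np.array([[c,s,0],[-s,c,0],[0,0,1]])+[p[0],p[1],z]
def sil(f,name,p,z=0,S=4):
    m=np.zeros((480,640),np.uint8)
    for P in M[name]:
        h=cv2.convexHull(proj(f,place(p,P,z)).astype(np.float32))
        cv2.fillPoly(m,[np.round(h*16).astype(np.int32)],255,cv2.LINE_AA,4)
    return m/255.
def masks(f,cam,name):
    r=finder.trace(cam,name)
    return r
def fit(name,obs,z=0,p0=None):
    # obs: list of (frame,mask)
    ctr=np.mean([unproj(f,np.argwhere(m)[:,::-1].mean(0),z+8)[0] for f,m in obs[:1]],0)
    best=None
    soft=[cv2.GaussianBlur(m.astype(np.float32),(0,0),1.0) for f,m in obs]
    def cost(p):
        c=0
        for (f,m),s in zip(obs,soft):
            g=cv2.GaussianBlur(sil(f,name,p,z).astype(np.float32),(0,0),1.0)
            c+=1-np.minimum(g,s).sum()/np.maximum(g,s).sum()
        return c/len(obs)
    starts=[p0] if p0 is not None else [(ctr[0],ctr[1],a) for a in np.arange(0,np.pi*(2 if name=='driver' else 1),np.pi/8)]
    res=[]
    for s in starts:
        s=np.array(s,float)
        r=minimize(cost,s,method='Nelder-Mead',options=dict(initial_simplex=s+np.array([[0,0,0],[8,0,0],[0,8,0],[0,0,.2]]),xatol=.05,fatol=1e-5,maxiter=150))
        res.append((r.fun,r.x))
    return min(res,key=lambda t:t[0])
E
cat > a.py <<'E'
from h import *
import pickle
obs={}
F={}
for c in ['wrist','scene','side']:
    f=grab(c);F[c]=f
    for n in M:
        r=finder.trace(c,n)
        if r: 
            print(c,n,[(round(x['score'],2),np.round(x['at']).tolist(),int(x['mask'].sum())) for x in r[:3]])
            obs[(n,c)]=r
        else: print(c,n,'none')
pickle.dump((F,obs),open('o.pkl','wb'))
print(readout.observe()['t'])
E
python3 a.py
```

```text
wrist battery_yellow [(0.71, [256.0, 199.0], 2297)]
wrist battery_green [(0.93, [142.0, 87.0], 3078)]
wrist camera [(0.77, [179.0, 293.0], 304)]
wrist driver [(0.69, [358.0, 302.0], 1047)]
wrist foam_brick [(0.79, [358.0, 75.0], 4975)]
wrist battery_tray [(0.79, [132.0, 450.0], 335), (0.74, [142.0, 87.0], 2980)]
wrist parts_tray none
wrist driver_tray [(0.21, [144.0, 87.0], 3081)]
wrist carton none
wrist phone none
scene battery_yellow [(0.56, [313.0, 251.0], 565)]
scene battery_green [(0.88, [366.0, 222.0], 390)]
scene camera [(0.51, [252.0, 223.0], 266)]
scene driver none
scene foam_brick [(0.79, [383.0, 280.0], 1916), (0.42, [127.0, 270.0], 4053), (0.4, [314.0, 254.0], 563)]
scene battery_tray none
scene parts_tray [(0.7, [460.0, 215.0], 2276), (0.47, [382.0, 279.0], 1956)]
scene driver_tray [(0.74, [365.0, 222.0], 417), (0.72, [126.0, 268.0], 4162)]
scene carton none
scene phone none
side battery_yellow [(0.94, [311.0, 255.0], 429)]
side battery_green [(0.76, [244.0, 241.0], 363)]
side camera [(0.91, [301.0, 301.0], 326)]
side driver [(0.59, [389.0, 270.0], 238)]
side foam_brick [(0.57, [328.0, 209.0], 881)]
side battery_tray none
side parts_tray [(0.72, [212.0, 207.0], 1468)]
side driver_tray [(0.89, [435.0, 351.0], 5415)]
side carton [(0.96, [270.0, 201.0], 1299), (0.71, [211.0, 207.0], 1373), (0.16, [313.0, 256.0], 427)]
side phone [(0.9, [284.0, 185.0], 628)]
1.8
```

```bash
cat > b.py <<'E'
from h import *
import pickle
F,obs=pickle.load(open('o.pkl','rb'))
def hsv(f,lo,hi,roi):
    h=cv2.cvtColor(f['pix'],cv2.COLOR_BGR2HSV); m=cv2.inRange(h,lo,hi)>0
    r=np.zeros_like(m); x0,y0,x1,y1=roi; r[y0:y1,x0:x1]=1; return m&r
def big(m):
    m=cv2.morphologyEx(m.astype(np.uint8),cv2.MORPH_CLOSE,np.ones((5,5)))
    n,l,s,_=cv2.connectedComponentsWithStats(m); return l==1+s[1:,4].argmax()
O={}
def g(n,c,i=0): return (F[c],obs[(n,c)][i]['mask'])
for n in ['battery_yellow','battery_green','foam_brick']: O[n]=[g(n,c) for c in('wrist','scene','side')]
O['camera']=[g('camera',c) for c in('scene','side')]
O['driver']=[g('driver',c) for c in('wrist','side')]
O['parts_tray']=[g('parts_tray',c) for c in('scene','side')]
O['driver_tray']=[g('driver_tray','scene',1),g('driver_tray','side')]
red=[]
for c,roi in(('scene',(100,180,230,250)),('side',(260,310,400,450))):
    a=cv2.cvtColor(F[c]['pix'],cv2.COLOR_BGR2LAB)[...,1]; m=np.zeros(a.shape,bool); x0,y0,x1,y1=roi
    m[y0:y1,x0:x1]=a[y0:y1,x0:x1]>160
    red.append((F[c],big(m)))
O['battery_tray']=red
res={}
for n in O:
    r=fit(n,O[n]); res[n]=r[1]; print(n,round(r[0],3),np.round(r[1],2),[round(fit(n,[o],p0=r[1])[0],3) for o in O[n]], [np.round(fit(n,[o],p0=r[1])[1],2).tolist() for o in O[n]])
pickle.dump(res,open('res.pkl','wb'))
for c in F:
    im=F[c]['pix'].copy()
    for n in O:
        for P in M[n]:
            h=cv2.convexHull(proj(F[c],place(res[n],P)).astype(np.float32)).astype(int); cv2.polylines(im,[h],1,(255,0,255),1)
    cv2.imwrite(f'pics/fit_{c}.png',im)
E
python3 b.py
```

```text
battery_yellow 0.109 [555.54   5.55   0.67] [np.float64(0.044), np.float64(0.117), np.float64(0.131)] [[555.21, 4.78, 0.65], [556.2, 5.22, 0.58], [555.54, 5.55, 0.67]]
battery_green 0.155 [450.74 118.     0.56] [np.float64(0.052), np.float64(0.224), np.float64(0.177)] [[450.94, 117.01, 0.53], [450.4, 117.94, 0.59], [450.44, 118.2, 0.55]]
foam_brick 0.106 [657.92 119.44   3.37] [np.float64(0.048), np.float64(0.115), np.float64(0.107)] [[657.73, 120.19, 3.37], [657.61, 119.92, 3.39], [659.39, 124.7, 3.23]]
camera 0.167 [ 468.3  -109.15    2.64] [np.float64(0.197), np.float64(0.134)] [[468.3, -109.15, 2.64], [468.29, -108.69, 2.65]]
driver 0.301 [ 6.6621e+02 -1.1850e+02 -3.4000e-01] [np.float64(0.221), np.float64(0.357)] [[666.97, -120.15, -0.32], [667.93, -115.46, -0.38]]
parts_tray 0.052 [4.3803e+02 3.1536e+02 6.0000e-02] [np.float64(0.068), np.float64(0.034)] [[438.03, 315.36, 0.06], [437.66, 316.11, 0.07]]
driver_tray 0.033 [ 6.0464e+02 -3.2095e+02 -1.4000e-01] [np.float64(0.038), np.float64(0.027)] [[604.72, -320.91, -0.14], [604.47, -320.85, -0.13]]
battery_tray 0.155 [ 432.24 -289.43    3.07] [np.float64(0.189), np.float64(0.106)] [[432.19, -289.37, 3.07], [433.64, -285.8, 3.1]]
```

View pics/fit_scene.png

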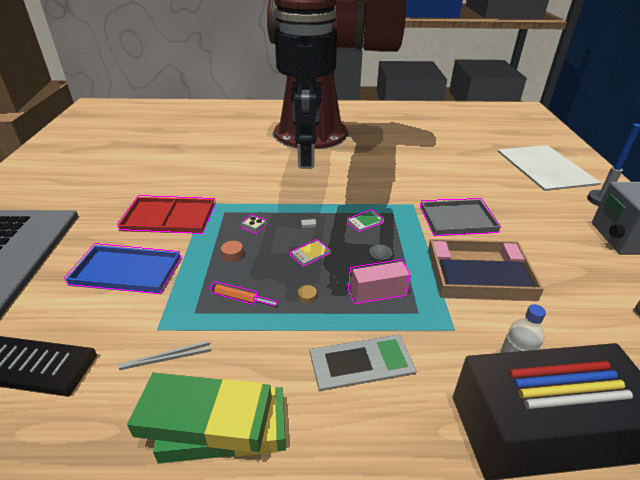

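View pics/fit_wrist.png

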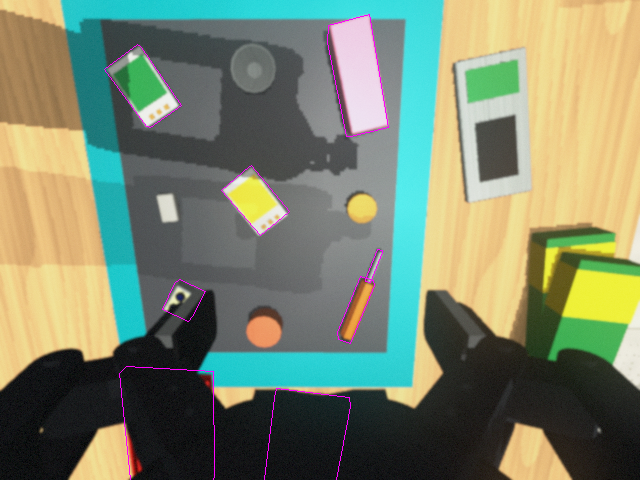

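View pics/fit_side.png

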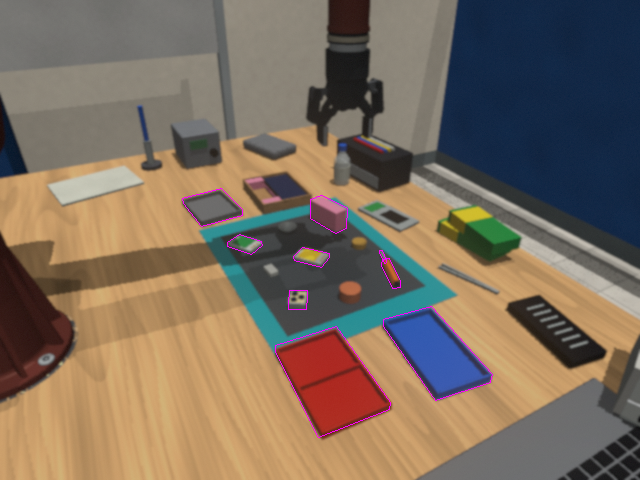

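```bash
cat >> h.py <<'E'
def yawof(s):
    m=R.from_quat(s['orientation'][[1,2,3,0]]).as_matrix(); return np.arctan2(m[1,1],m[0,1]), m
def plan(x,y,z,yaw):
    "jaw axis (tool y) at world yaw (mod pi)"
    s=readout.observe(); a,m=yawof(s)
    d=np.array([x,y,z])-s['tool_pos']; t=m.T@d/150
    dy=(yaw-a+np.pi/2)%np.pi-np.pi/2
    tilt=np.arccos(-m[2,2])
    print('plan t=%.2f'%s['t'],'at',np.round(s['tool_pos'],1),'yaw %.3f'%a,'tilt %.3f'%tilt,'q6 %.2f'%s['qpos'][5],'w %.3f'%s['grip_width'],'F',np.round(s['force'],1))
    print('  row',np.round(t,4).tolist(),'wz',round(-dy/2/np.pi,4),'rows>=',round(max(np.linalg.norm(d)/41.7,abs(dy)/.125),1))
E
python3 - <<'E'
from h import *
import pickle
F,obs=pickle.load(open('o.pkl','rb'))
res=pickle.load(open('res.pkl','rb'))
m=obs[('carton','side')][0]['mask']|obs[('phone','side')][0]['mask']
m=cv2.morphologyEx(m.astype(np.uint8),cv2.MORPH_CLOSE,np.ones((5,5)))>0
r=fit('carton',[(F['side'],m)]); print(r)
for c in('scene','side'):
    f=F[c]; im=f['pix'].copy()
    p=r[1].copy()
    p[2]=(p[2]+np.pi/2)%np.pi-np.pi/2
    for P in M['carton']+M['phone'] and [box(128,164,0,28),box(72,148,14,23,23,0),box(46,106,4,26,-37,0)]:
        h=cv2.convexHull(proj(f,place(p,P)).astype(np.float32)).astype(int); cv2.polylines(im,[h],1,(255,0,255),1)
    x=(400,210) if c=='scene' else (200,140)
    cv2.imwrite(f'pics/cart_{c}.png',cv2.resize(im[x[1]:x[1]+120,x[0]:x[0]+160],None,fx=4,fy=4))
b=res['battery_green']; plan(b[0],b[1],60,b[2])
E
```

```text
(np.float64(0.06399542093276978), array([ 6.09163127e+02,  3.14140042e+02, -6.61089789e-02]))
plan t=1.80 at [625.    0.  207.7] yaw 0.000 tilt 0.000 q6 -0.11 w 0.999 F [-0.5  0.2  0.2]
  row [0.7863, -1.162, 0.9849] wz -0.0898 rows>= 6.2
```

View pics/cart_scene.png

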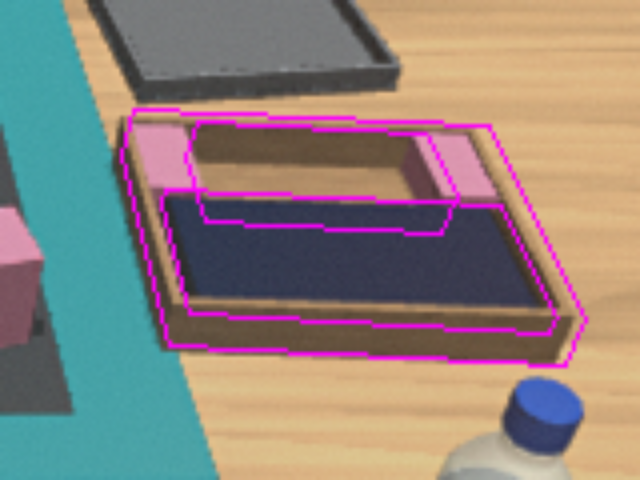

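Call:
{"fn": "drive_tool", "kwargs": {"rows": [[0.7863,-1,0.6,0,0,-0.0898,0.4],[0.7863,-1,0.6,0,0,-0.0898,0.4],[0.7863,-1,0.6,0,0,-0.0898,0.4],[0.7863,-1,0.6,0,0,-0.0898,0.4],[0.7863,-1,0.6,0,0,-0.0898,0.4],[0.7863,-1,0.6,0,0,-0.0898,0.4],[0.7863,-1,0.6,0,0,-0.0898,0.4],[0.7863,-1,0.6,0,0,-0.0898,0.4]], "newtons": 40}}

```text
t: 2.47
tool_pos: [475.7, 118.1, 118.2]
orientation: [0.001, 0.482, 0.876, 0.0]
force: [0.1, -0.9, -0.1]
grip_width: 0.703
```

```bash
cat > look.py <<'E'
import sys
from h import *
# look.py object pic [z]
n=sys.argv[1]; f=grab('wrist'); r=finder.trace('wrist',n)
im=f['pix'].copy()
z=float(sys.argv[3]) if len(sys.argv)>3 else 0
if r:
    print([(round(x['score'],2),np.round(x['at']).tolist(),int(x['mask'].sum())) for x in r[:3]])
    m=r[0]['mask']; q=fit(n,[(f,m)],z); p=q[1]; print(n,round(q[0],3),np.round(p,2), 'yaw mod pi',round((p[2]+np.pi/2)%np.pi-np.pi/2,3))
    cs,_=cv2.findContours(m.astype(np.uint8),0,1); cv2.drawContours(im,cs,-1,(0,255,255),1)
    for P in M[n]: cv2.polylines(im,[cv2.convexHull(proj(f,place(p,P,z)).astype(np.float32)).astype(int)],1,(255,0,255),1)
    plan(p[0],p[1],60,p[2])
else: print('none'); plan(0,0,0,0)
cv2.imwrite(f'pics/{sys.argv[2]}.png',im)
E
python3 look.py battery_green g1
```

```text
[(0.82, [295.0, 209.0], 3832)]
battery_green 0.041 [451.05 118.08   0.53] yaw mod pi 0.528
plan t=2.57 at [477.5 117.6 119.4] yaw 0.563 tilt 0.004 q6 -0.46 w 0.702 F [0.9 0.6 0.1]
  row [0.0978, -0.149, 0.3953] wz 0.0057 rows>= 1.6
```

View pics/g1.png

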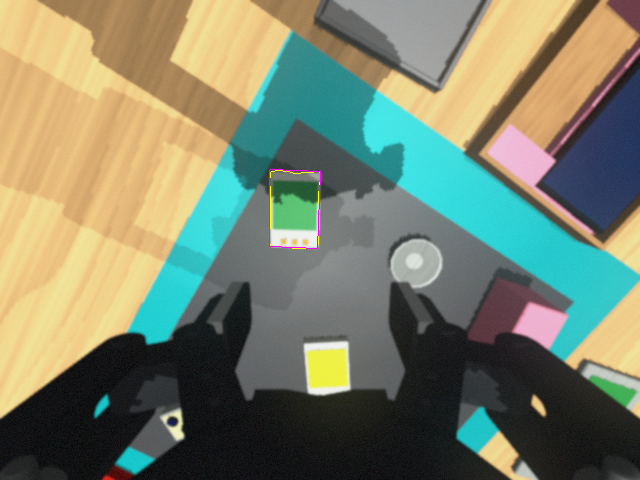

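```bash
cat >> h.py <<'E'
import json
def cmd():
    d=json.load(open('cmd.json')); return np.array(d['p']),d['yaw']
def mat(yaw):
    c,s=np.cos(yaw),np.sin(yaw); return np.array([[-s,c,0],[c,s,0],[0,0,-1.]])
def sent(dx,dy,dz,wz):
    p,a=cmd(); p=p+mat(a)@np.array([dx,dy,dz])*150; a=a-wz*2*np.pi
    json.dump(dict(p=p.tolist(),yaw=a),open('cmd.json','w'))
def grab(n):
    f=cams.grab_frame(n)
    if n=='wrist':
        p,a=cmd(); T=np.eye(4); T[:3,:3]=mat(a); T[:3,3]=p
        f['world_to_cam']=np.linalg.inv(T@np.asarray(f['T_tool_cam']))
    f['pix']=cv2.cvtColor(f['pixels'],cv2.COLOR_RGB2BGR)
    return f
def plan(x,y,z,yaw):
    s=readout.observe(); p,a=cmd(); ma,m=yawof(s)
    t=mat(a).T@(np.array([x,y,z])-p)/150; dy=(yaw-a+np.pi/2)%np.pi-np.pi/2
    print('t=%.2f'%s['t'],'cmd',np.round(p,1),round(a,3),'meas-cmd',np.round(s['tool_pos']-p,1),round(ma-a,3),'q6 %.2f'%s['qpos'][5],'w %.3f'%s['grip_width'],'F',np.round(s['force'],1))
    print('  row',np.round(t,4).tolist(),'wz',round(-dy/2/np.pi,4),'rows>=',round(max(np.linalg.norm(t)*150/41.7,abs(dy)/.125),1))
E
cat > s.py <<'E'
# s.py "dx,dy,dz,wz" -> record sent ; optional x y z yaw -> plan
import sys
from h import *
if sys.argv[1]!='-': sent(*eval(sys.argv[1]))
if len(sys.argv)>2: plan(*[float(v) for v in sys.argv[2:6]])
else: plan(*cmd()[0],cmd()[1])
E
echo '{"p":[625.011,0.021,207.7],"yaw":0}' > cmd.json
python3 s.py ".7863,-1,.6,-.0898"
python3 look.py battery_green g2; python3 s.py - 450.5 117.5 12 .54
```

```text
t=2.57 cmd [475.  118.  117.7] 0.564 meas-cmd [ 2.5 -0.4  1.7] -0.001 q6 -0.46 w 0.702 F [0.9 0.6 0.1]
  row [0.0, 0.0, 0.0] wz -0.0 rows>= 0.0
[(0.66, [291.0, 207.0], 3812)]
battery_green 0.049 [448.36 118.03   0.52] yaw mod pi 0.52
t=2.67 cmd [475.  118.  117.7] 0.564 meas-cmd [ 2.4 -0.5  1.5] -0.001 q6 -0.46 w 0.702 F [0.1 0.8 0. ]
  row [0.0954, -0.1499, 0.3847] wz 0.0071 rows>= 1.5
t=2.67 cmd [475.  118.  117.7] 0.564 meas-cmd [ 2.4 -0.5  1.5] -0.001 q6 -0.46 w 0.702 F [0.1 0.8 0. ]
  row [0.0848, -0.1397, 0.7047] wz 0.0039 rows>= 2.6
```

```bash
cat >> h.py <<'E'
def grab(n):
    s=readout.observe(); f=cams.grab_frame(n)
    if n=='wrist':
        q=s['orientation']; T=np.eye(4); T[:3,:3]=R.from_quat(q[[1,2,3,0]]).as_matrix(); T[:3,3]=s['tool_pos']
        f['world_to_cam']=np.linalg.inv(T@np.asarray(f['T_tool_cam']))
    f['pix']=cv2.cvtColor(f['pixels'],cv2.COLOR_RGB2BGR)
    return f
def plan(x,y,z,yaw):
    s=readout.observe(); a,m=yawof(s)
    d=np.array([x,y,z])-s['tool_pos']; t=m.T@d/150
    dy=(yaw-a+np.pi/2)%np.pi-np.pi/2
    print('t=%.2f'%s['t'],'at',np.round(s['tool_pos'],1),'yaw %.3f'%a,'tilt %.3f'%np.arccos(-m[2,2]),'q6 %.2f'%s['qpos'][5],'mm %.1f'%(85*s['grip_width']),'F',np.round(s['force'],1))
    print('  row',np.round(t,4).tolist(),'wz',round(-dy/2/np.pi,4),'rows>=',round(max(np.linalg.norm(d)/41.7,abs(dy)/.125),1))
E
cat > s.py <<'E'
import sys
from h import *
plan(*[float(v) for v in sys.argv[1:5]])
E
python3 s.py 450.8 117.7 20 .535
```

```text
t=2.67 at [477.4 117.4 119.2] yaw 0.563 tilt 0.003 q6 -0.46 mm 59.7 F [0.1 0.8 0. ]
  row [0.0973, -0.151, 0.661] wz 0.0044 rows>= 2.5
```

Call:
{"fn": "drive_tool", "kwargs": {"rows": [[0.0973,-0.151,0.4,0,0,0.0044,0.4],[0.0973,-0.151,0.661,0,0,0.0044,0.4],[0.0973,-0.151,0.661,0,0,0.0044,0.4],[0.0973,-0.151,0.661,0,0,0.0044,0.4],[0.0973,-0.151,0.661,0,0,0.0044,0.4]]}}

```text
t: 3.08
tool_pos: [448.1, 117.7, 18.2]
orientation: [-0.001, 0.495, 0.869, -0.001]
force: [0.2, 0.6, 1.5]
grip_width: 0.703
```

```bash
python3 s.py 450.8 117.7 0 .535; python3 look.py battery_green g3
```

```text
t=3.08 at [448.1 117.7  18.2] yaw 0.536 tilt 0.002 q6 -0.43 mm 59.8 F [0.2 0.6 1.5]
  row [-0.0091, 0.0158, 0.121] wz 0.0001 rows>= 0.4
[(0.58, [326.0, 266.0], 8168)]
battery_green 0.042 [451.3  117.94   0.54] yaw mod pi 0.538
t=3.18 at [451.3 118.2  20.7] yaw 0.536 tilt 0.005 q6 -0.43 mm 59.4 F [-0.3  0.3 -0.4]
  row [-0.0019, 0.0004, -0.2618] wz -0.0004 rows>= 0.9
```

View pics/g3.png

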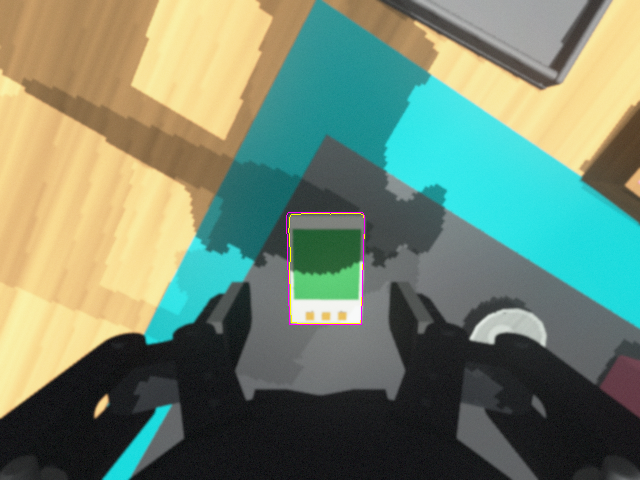

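Call:
{"fn": "drive_tool", "kwargs": {"rows": [[0,0,0.08,0,0,0,0.4],[0,0,0.13,0,0,0,0.4],[0,0,0.13,0,0,0,0.4],[0,0,0.13,0,0,0,0.4]]}}

```text
t: 3.52
tool_pos: [449.0, 118.2, -0.1]
orientation: [0.001, 0.494, 0.869, 0.0]
force: [0.3, -0.1, 0.1]
grip_width: 0.701
```

```bash
python3 s.py 450.8 117.7 0 .535; python3 look.py battery_green g4
```

```text
t=3.52 at [ 4.490e+02  1.182e+02 -1.000e-01] yaw 0.536 tilt 0.001 q6 -0.43 mm 59.5 F [ 0.3 -0.1  0.1]
  row [-0.0091, 0.0084, -0.0008] wz 0.0002 rows>= 0.0
[(0.84, [321.0, 280.0], 9880)]
battery_green 0.043 [451.58 117.87   3.66] yaw mod pi 0.522
t=3.62 at [449.  118.3  -0. ] yaw 0.537 tilt 0.002 q6 -0.43 mm 59.4 F [0.1 0.1 0. ]
  row [-0.0114, 0.0137, -0.4003] wz 0.0023 rows>= 1.4
```

View pics/g4.png

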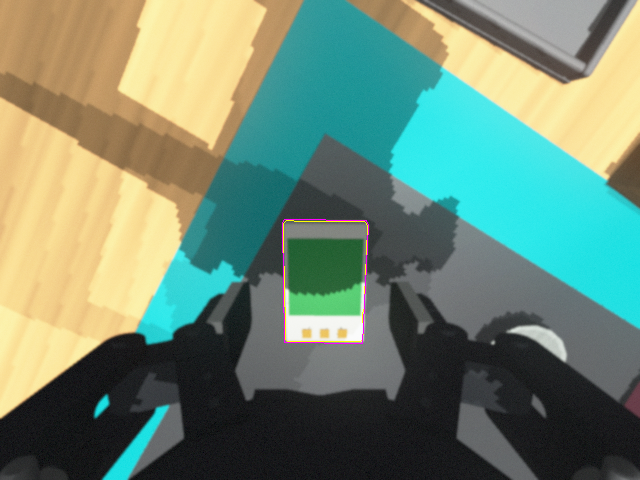

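Call:
{"fn": "drive_tool", "kwargs": {"rows": [[0,0,0,0,0,0,-1],[0,0,0,0,0,0,-1],[0,0,0,0,0,0,-1],[0,0,0,0,0,0,-1],[0,0,0,0,0,0,-1]]}}

```text
t: 4.03
tool_pos: [448.1, 118.2, -0.9]
orientation: [0.0, 0.494, 0.869, 0.0]
force: [-0.7, 0.2, -0.2]
grip_width: 0.006
```

```bash
python3 look.py battery_green g5
```

```text
[(0.8, [328.0, 255.0], 5782)]
battery_green 0.445 [451.3  118.05   0.52] yaw mod pi 0.522
t=4.13 at [448.  118.2  -1. ] yaw 0.537 tilt 0.000 q6 -0.43 mm -0.3 F [-0.1 -1.   0.1]
  row [-0.012, 0.0182, -0.4064] wz 0.0023 rows>= 1.5
```

View pics/g5.png

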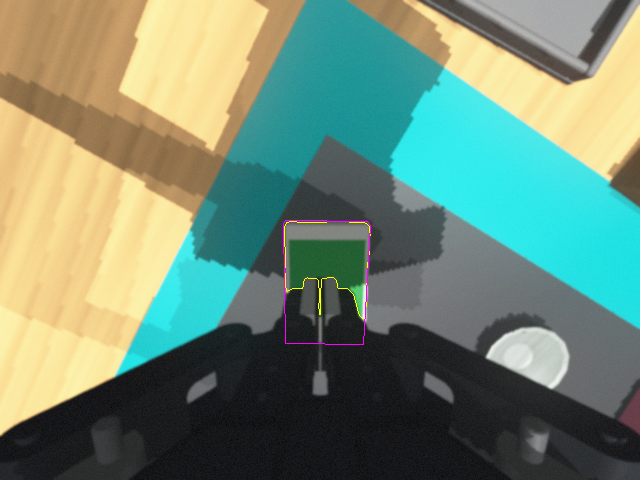

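```bash
python3 - <<'E'
from h import *
print(arm.grasp_offset,[a for a in dir(arm) if a[0]!='_'])
f=grab('wrist'); T=np.linalg.inv(np.asarray(f['T_tool_cam']))
for z in (-30,-19,-10,0,10):
    c=T[:3,:3]@[0,0,z]+T[:3,3]; print(z,f['cx']+f['fx']*c[0]/-c[2],f['cy']-f['fy']*c[1]/-c[2])
for c in('scene','side'):
    g=grab(c); p=proj(g,np.array([readout.observe()['tool_pos']]))[0]; print(c,p)
    x,y=p.astype(int); im=g['pix'].copy(); cv2.drawMarker(im,(x,y),(0,0,255),0,7,1)
    cv2.imwrite(f'pics/z_{c}.png',cv2.resize(im[y-60:y+40,x-70:x+70],None,fx=5,fy=5))
print(readout.observe()['tool_pos'])
E
```

```text
18.700000000000003 ['Unreachable', 'grasp_offset']
-30 320.2564929557954 302.4371807394936
-19 320.2377916602766 291.786989756353
-10 320.22425111245394 284.07579027380746
0 320.2107611027267 276.3933717047177
10 320.19866307058675 269.50366972226414
scene [364.78617581 221.8986237 ]
side [243.88361736 246.55232475]
[448.01225957 118.1796398   -0.97928456]
```

View pics/z_scene.png

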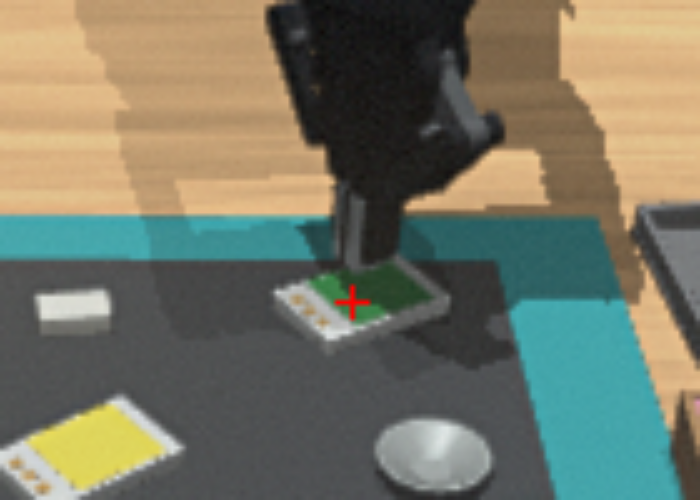

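View pics/z_side.png

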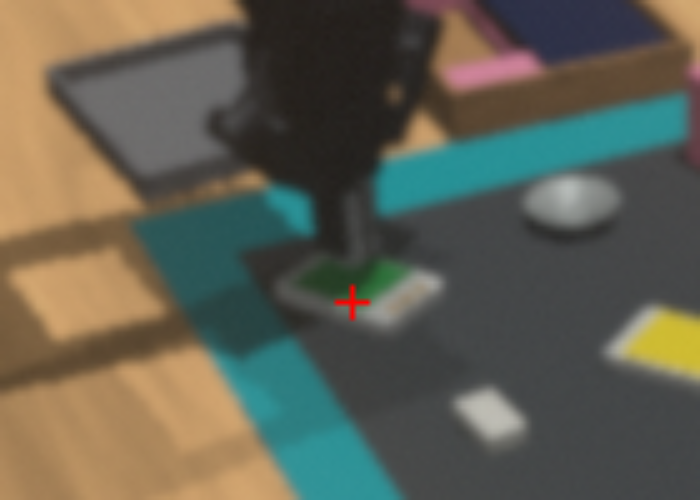

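```bash
python3 - <<'E'
from h import *
f=grab('wrist'); T=np.linalg.inv(np.asarray(f['T_tool_cam']))
for x in (0,11):
  for z in (-30,-25,-20,-15,-10,-5,0):
    c=T[:3,:3]@[x,0,z]+T[:3,3]; print(x,z,round(f['cy']-f['fy']*c[1]/-c[2],1))
p=readout.observe()['tool_pos']
for c in('scene','side'):
    g=grab(c)
    for dz in(0,5,10,15,20): print(c,dz,np.round(proj(g,np.array([p+[0,0,dz]]))[0],1))
cv2.imwrite('pics/tipw.png',cv2.resize(f['pix'][210:350,250:390],None,fx=4,fy=4))
E
```

```text
0 -30 302.4
0 -25 297.4
0 -20 292.7
0 -15 288.3
0 -10 284.1
0 -5 280.1
0 0 276.4
11 -30 278.4
11 -25 274.1
11 -20 270.0
11 -15 266.2
11 -10 262.5
11 -5 259.1
11 0 255.9
scene 0 [364.8 221.9]
scene 5 [365.  219.9]
scene 10 [365.2 217.9]
scene 15 [365.3 215.9]
scene 20 [365.5 213.9]
side 0 [243.9 246.5]
side 5 [243.7 244.6]
side 10 [243.5 242.7]
side 15 [243.3 240.7]
side 20 [243.1 238.7]
```

View pics/tipw.png

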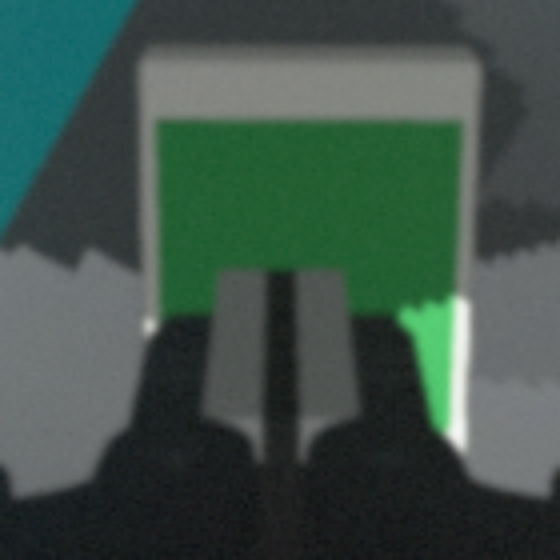

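The reported TCP sits about 17 mm below the real fingertips in all three views, and the jaws closed over the battery without touching it. I'll open up and feel my way down.

Call:
{"fn": "drive_tool", "kwargs": {"rows": [[0,0,0,0,0,0,0.3],[0,0,0,0,0,0,0.3],[0,0,0,0,0,0,0.3],[0,0,0,0,0,0,0.3],[0,0,0.02,0,0,0,0.3],[0,0,0.04,0,0,0,0.3],[0,0,0.06,0,0,0,0.3],[0,0,0.06,0,0,0,0.3]]}}

```text
t: 5.1
tool_pos: [447.2, 118.1, -10.8]
orientation: [-0.001, 0.494, 0.869, -0.001]
force: [-0.4, 1.3, -0.1]
grip_width: 0.652
```

Call:
{"fn": "drive_tool", "kwargs": {"rows": [[0,0,0.02,0,0,0,0.3],[0,0,0.02,0,0,0,0.3]]}}

```text
t: 5.27
tool_pos: [447.6, 118.1, -13.5]
orientation: [-0.0, 0.494, 0.869, -0.0]
force: [-0.7, -0.3, 0.2]
grip_width: 0.652
```

```bash
python3 s.py 450.8 117.7 -20 .535;python3 look.py battery_green g6; python3 - <<'E'
from h import *
for c in('scene','side'):
    g=grab(c); p=proj(g,np.array([readout.observe()['tool_pos']]))[0]
    x,y=p.astype(int); im=g['pix'].copy(); cv2.drawMarker(im,(x,y),(0,0,255),0,7,1)
    cv2.imwrite(f'pics/z2_{c}.png',cv2.resize(im[y-60:y+40,x-70:x+70],None,fx=5,fy=5))
E
```

```text
t=5.27 at [447.6 118.1 -13.5] yaw 0.537 tilt 0.001 q6 -0.43 mm 55.4 F [-0.7 -0.3  0.2]
  row [-0.0134, 0.0169, 0.0432] wz 0.0002 rows>= 0.2
[(0.88, [326.0, 292.0], 11511), (0.63, [637.0, 189.0], 61)]
battery_green 0.039 [451.35 118.     0.54] yaw mod pi 0.538
t=5.37 at [447.9 118.2 -13.2] yaw 0.537 tilt 0.000 q6 -0.43 mm 55.5 F [ 0.2 -1.2  0.5]
  row [-0.0126, 0.0192, -0.4877] wz -0.0003 rows>= 1.8
```

View pics/z2_side.png

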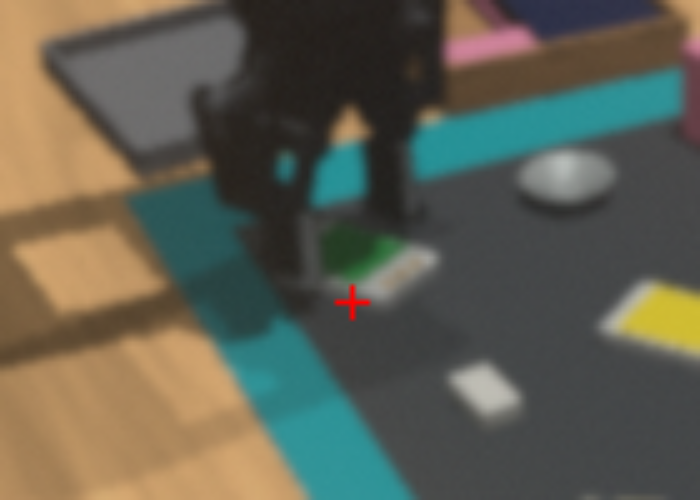

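View pics/z2_scene.png

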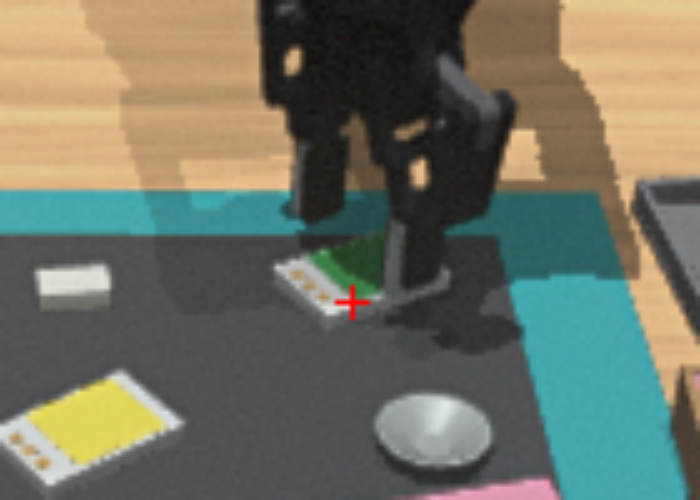

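Call:
{"fn": "drive_tool", "kwargs": {"rows": [[0,0.018,0.01,0,0,0,0.3],[0,0.018,0.02,0,0,0,0.3],[0,0.018,0.02,0,0,0,0.3]]}}

```text
t: 5.72
tool_pos: [450.5, 119.6, -16.1]
orientation: [-0.0, 0.494, 0.869, -0.0]
force: [0.2, -0.2, -0.6]
grip_width: 0.648
```

Call:
{"fn": "drive_tool", "kwargs": {"rows": [[0,0,0,0,0,0,-1],[0,0,0,0,0,0,-1],[0,0,0,0,0,0,-1],[0,0,0,0,0,0,-1]]}}

```text
t: 6.05
tool_pos: [451.8, 119.5, -14.3]
orientation: [0.001, 0.494, 0.869, 0.0]
force: [-2.0, -1.0, 7.0]
grip_width: 0.086
```

```bash
python3 look.py battery_green g7; python3 - <<'E'
from h import *
for c in('scene','side'):
    g=grab(c); p=proj(g,np.array([readout.observe()['tool_pos']]))[0]
    x,y=p.astype(int); im=g['pix'].copy(); cv2.drawMarker(im,(x,y),(0,0,255),0,7,1)
    cv2.imwrite(f'pics/z3_{c}.png',cv2.resize(im[y-60:y+40,x-70:x+70],None,fx=5,fy=5))
E
```

```text
[(0.8, [319.0, 263.0], 6514)]
battery_green 0.464 [451.66 118.     0.55] yaw mod pi 0.551
t=6.15 at [451.8 119.6 -14.5] yaw 0.537 tilt 0.002 q6 -0.43 mm 0.1 F [-2.   0.6  7. ]
  row [-0.0091, -0.0051, -0.4969] wz -0.0023 rows>= 1.8
```

View pics/z3_side.png

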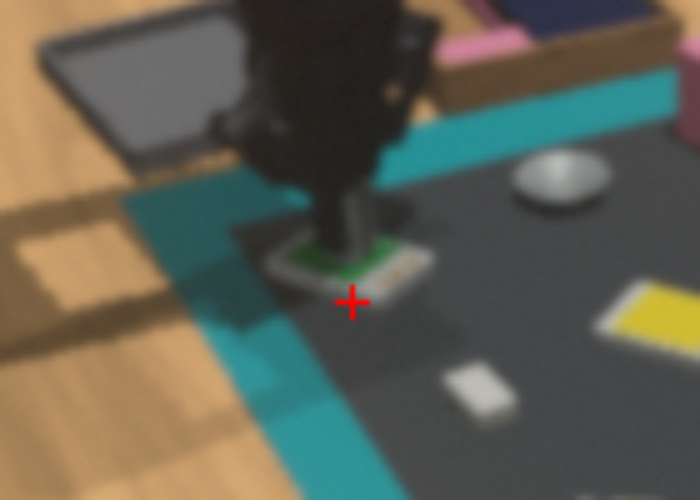

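View pics/g7.png

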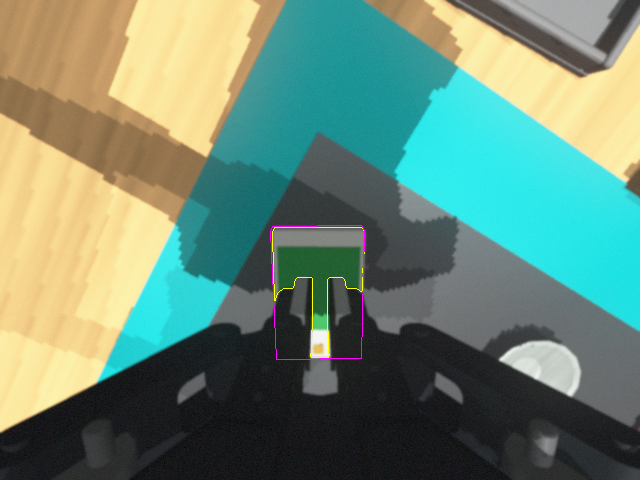

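Call:
{"fn": "drive_tool", "kwargs": {"rows": [[0,0,-0.05,0,0,0,0.3],[0,0,-0.05,0,0,0,0.3],[0,0,-0.05,0,0,0,0.3],[0,0,-0.05,0,0,0,0.3],[0,0,-0.02,0,0,0,0.3],[0,0,0.02,0,0,0,0.3],[0,0,0.04,0,0,0,0.3],[0,0,0.05,0,0,0,0.3],[0,0,0.05,0,0,0,0.3]]}}

```text
t: 7.0
tool_pos: [449.5, 119.5, -24.4]
orientation: [-0.001, 0.494, 0.869, -0.001]
force: [0.3, 0.1, 0.2]
grip_width: 0.65
```

Call:
{"fn": "drive_tool", "kwargs": {"rows": [[0,0,0.005,0,0,0,-1],[0,0,0.005,0,0,0,-1],[0,0,0.005,0,0,0,-1],[0,0,0.005,0,0,0,-1]]}}

```text
t: 7.33
tool_pos: [450.4, 119.6, -24.1]
orientation: [0.0, 0.494, 0.869, 0.0]
force: [-0.2, 0.3, 0.0]
grip_width: 0.451
```

Call:
{"fn": "drive_tool", "kwargs": {"rows": [[0,0,-0.15,0,0,0,-1],[0,0,-0.4,0,0,0,-1],[0,0,-0.4,0,0,0,-1],[0,0,-0.4,0,0,0,-1]]}}

```text
t: 7.67
tool_pos: [453.2, 119.9, 38.3]
orientation: [0.003, 0.494, 0.869, 0.002]
force: [-0.9, -0.2, -0.6]
grip_width: 0.455
```

```bash
python3 s.py 429.3 -330.3 36 -.072; python3 look.py battery_green g8 58
```

```text
t=7.67 at [453.2 119.9  38.3] yaw 0.537 tilt 0.006 q6 -0.43 mm 38.7 F [-0.9 -0.2 -0.6]
  row [-2.4979, -1.6714, 0.0125] wz 0.0969 rows>= 10.8
[(0.71, [317.0, 301.0], 13106)]
battery_green 0.027 [454.57 116.47   0.53] yaw mod pi 0.534
t=7.77 at [449.8 119.5  35.5] yaw 0.537 tilt 0.001 q6 -0.43 mm 38.5 F [ 0.   0.3 -1. ]
  row [-0.0335, 0.0166, -0.1637] wz 0.0004 rows>= 0.6
```

View pics/g8.png

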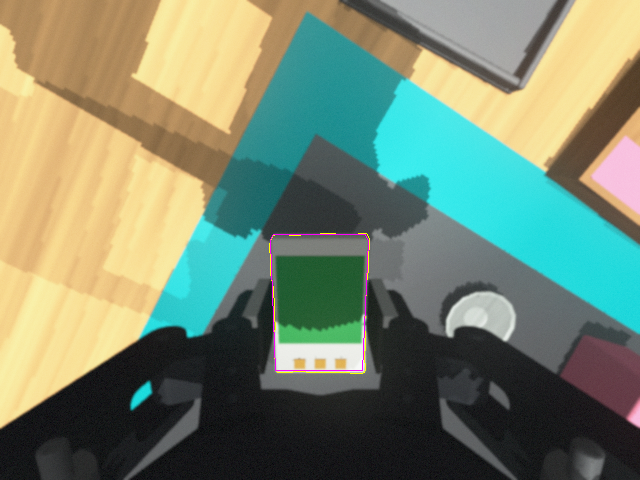

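Call:
{"fn": "drive_tool", "kwargs": {"rows": [[-1.0,-0.669,0,0,0,0.0969,-1],[-1.0,-0.669,0,0,0,0.0969,-1],[-1.0,-0.669,0,0,0,0.0969,-1],[-1.0,-0.669,0,0,0,0.0969,-1],[-1.0,-0.669,0,0,0,0.0969,-1],[-1.0,-0.669,0,0,0,0.0969,-1]]}}

```text
t: 8.27
tool_pos: [439.4, -63.3, 34.4]
orientation: [-0.001, 0.735, 0.678, -0.001]
force: [-0.1, 0.5, -0.0]
grip_width: 0.454
```

Call:
{"fn": "drive_tool", "kwargs": {"rows": [[-0.9,0.0285,0,0,0,0,-1],[-0.9,0.0285,0,0,0,0,-1],[-0.9,0.0285,0,0,0,0,-1],[-0.9,0.0285,0,0,0,0,-1]]}}

```text
t: 8.6
tool_pos: [435.5, -199.4, 35.3]
orientation: [0.001, 0.732, 0.681, -0.001]
force: [0.7, 0.3, -0.5]
grip_width: 0.452
```

Call:
{"fn": "drive_tool", "kwargs": {"rows": [[-0.9,0.0285,0,0,0,0,-1],[-0.9,0.0285,0,0,0,0,-1],[-0.9,0.0285,0,0,0,0,-1],[-0.9,0.0285,0,0,0,0,-1],[-0.9,0.0285,0,0,0,0,-1],[-0.9,0.0285,0,0,0,0,-1]]}}

```text
t: 9.1
tool_pos: [429.2, -328.7, 34.3]
orientation: [-0.002, 0.732, 0.681, 0.0]
force: [-0.2, -0.2, -1.2]
grip_width: 0.451
```

```bash
python3 s.py 429.3 -330.3 -19 -.072; python3 look.py battery_tray r1; python3 s.py 429.3 -330.3 -19 -.072
```

```text
t=9.10 at [ 429.2 -328.7   34.3] yaw -0.072 tilt 0.004 q6 -0.71 mm 38.4 F [-0.2 -0.2 -1.2]
  row [-0.012, 0.0023, 0.3556] wz 0.0 rows>= 1.3
[(0.64, [319.0, 141.0], 48089)]
battery_tray 0.213 [ 433.47 -253.49    3.1 ] yaw mod pi -0.046
t=9.20 at [ 429.2 -327.5   34.4] yaw -0.070 tilt 0.004 q6 -0.71 mm 38.6 F [ 0.2 -1.  -1.2]
  row [0.4948, -0.0065, -0.1689] wz -0.0039 rows>= 1.9
t=9.20 at [ 429.2 -327.5   34.4] yaw -0.070 tilt 0.004 q6 -0.71 mm 38.6 F [ 0.2 -1.  -1.2]
  row [-0.0196, 0.003, 0.3561] wz 0.0003 rows>= 1.3
```

View pics/r1.png

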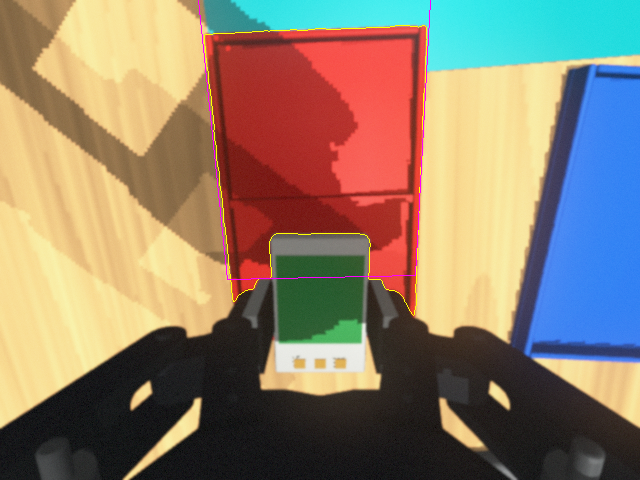

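```bash
python3 - <<'E'
from h import *
f=grab('wrist'); p=(432.24,-289.43,3.07-np.pi)
print(unproj(f,[[230,199],[411,191],[207,36],[425,28]],14).round(1))
print('pred',place(p,np.array([[-54,0,14],[54,0,14],[-54,84,14],[54,84,14.]])).round(1))
im=f['pix'].copy()
for P in M['battery_tray']+[box(100,78,4,14,0,41),box(100,78,4,14,0,-41)]: cv2.polylines(im,[cv2.convexHull(proj(f,place(p,P)).astype(np.float32)).astype(int)],1,(255,255,0),1)
cv2.imwrite('pics/r2.png',im)
E
```

```text
[[ 383.2 -287.8   14. ]
 [ 480.8 -290.1   14. ]
 [ 382.9 -208.5   14. ]
 [ 487.6 -212.4   14. ]]
pred [[ 378.4 -285.6   14. ]
 [ 486.1 -293.3   14. ]
 [ 384.4 -201.8   14. ]
 [ 492.1 -209.5   14. ]]
```

View pics/r2.png

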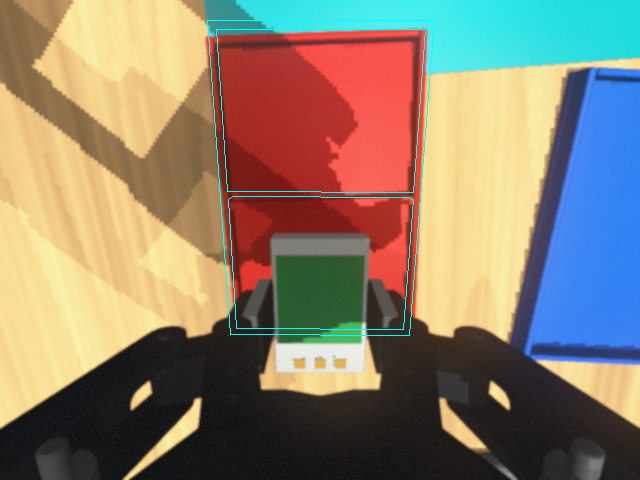

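```bash
python3 look.py battery_green g9 58.6; python3 s.py 430 -331 -18 -.045
```

```text
[(0.59, [319.0, 300.0], 13086)]
battery_green 0.043 [ 4.2908e+02 -3.2968e+02 -7.0000e-02] yaw mod pi -0.073
t=9.35 at [ 429.8 -328.4   35.3] yaw -0.070 tilt 0.002 q6 -0.71 mm 38.5 F [ 0.5  0.2 -1.1]
  row [-0.0088, -0.0041, -0.1648] wz 0.0005 rows>= 0.6
t=9.35 at [ 429.8 -328.4   35.3] yaw -0.070 tilt 0.002 q6 -0.71 mm 38.5 F [ 0.5  0.2 -1.1]
  row [-0.0178, 0.0032, 0.3552] wz -0.004 rows>= 1.3
```

Call:
{"fn": "drive_tool", "kwargs": {"rows": [[-0.009,0.003,0,0,0,-0.004,-1],[-0.009,0.003,0.2,0,0,-0.004,-1],[-0.009,0.003,0.3,0,0,-0.004,-1],[-0.009,0.003,0.35,0,0,-0.004,-1],[-0.009,0.003,0.355,0,0,-0.004,-1],[-0.009,0.003,0.355,0,0,-0.004,-1]]}}

```text
t: 9.85
tool_pos: [430.2, -331.2, -17.6]
orientation: [-0.0, 0.723, 0.691, 0.0]
force: [0.9, -0.2, -1.3]
grip_width: 0.454
```

```bash
python3 s.py 430 -329.7 -19 -.045; python3 look.py battery_green g10 4
```

```text
t=9.85 at [ 430.2 -331.2  -17.6] yaw -0.046 tilt 0.001 q6 -0.74 mm 38.6 F [ 0.9 -0.2 -1.3]
  row [0.0099, -0.0016, 0.0092] wz -0.0002 rows>= 0.0
[(0.56, [316.0, 300.0], 13048)]
battery_green 0.021 [ 429.86 -334.4     3.1 ] yaw mod pi -0.044
t=9.95 at [ 431.2 -332.5  -16.3] yaw -0.047 tilt 0.002 q6 -0.74 mm 38.8 F [-0.5  0.3  0.1]
  row [-0.0138, -0.0073, -0.5087] wz -0.0004 rows>= 1.8
```

View pics/g10.png

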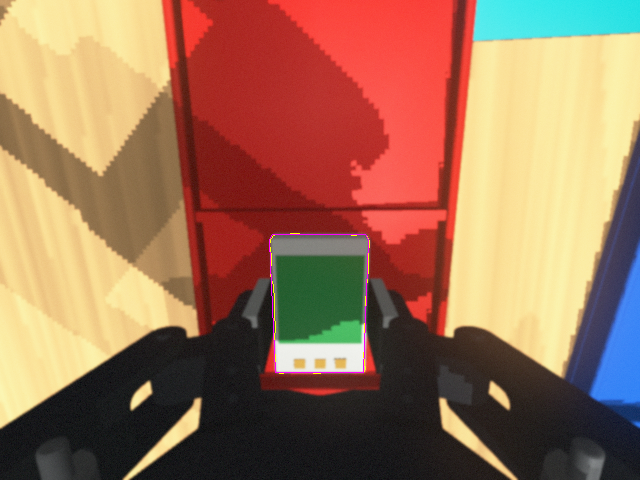

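Call:
{"fn": "drive_tool", "kwargs": {"rows": [[0.035,0,0,0,0,0,-1],[0.035,0,0,0,0,0,-1],[0.035,0,0.01,0,0,0,-1],[0.035,0,0.01,0,0,0,-1]]}}

```text
t: 10.28
tool_pos: [430.6, -326.7, -18.7]
orientation: [0.0, 0.723, 0.69, -0.0]
force: [-0.3, 0.4, -0.2]
grip_width: 0.452
```

```bash
python3 look.py battery_green g11 4
```

```text
[(0.97, [319.0, 303.0], 12913)]
battery_green 0.033 [ 4.3038e+02 -3.2926e+02 -5.0000e-02] yaw mod pi -0.046
t=10.38 at [ 430.5 -326.8  -18.8] yaw -0.047 tilt 0.000 q6 -0.73 mm 38.6 F [ 0.1  0.2 -0.9]
  row [-0.0166, 0.0001, -0.5253] wz -0.0001 rows>= 1.9
```

View pics/g11.png

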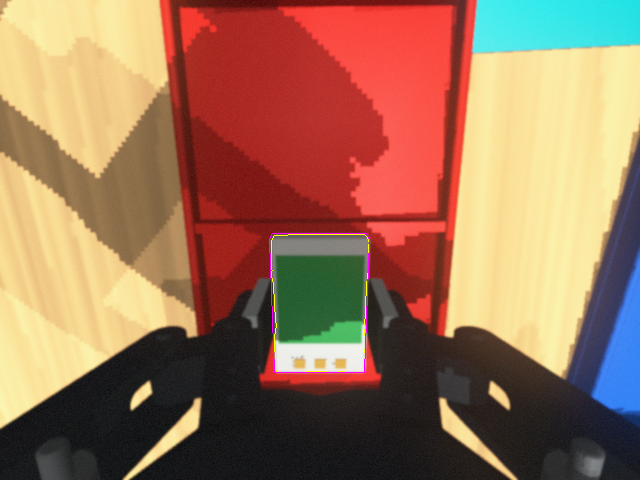

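Call:
{"fn": "drive_tool", "kwargs": {"rows": [[-0.018,0,0,0,0,0,-1],[-0.018,0,0,0,0,0,-1],[-0.018,0,0.008,0,0,0,-1],[-0.018,0,0.008,0,0,0,0.2],[-0.018,0,0.008,0,0,0,0.2],[-0.018,0,0.008,0,0,0,0.2],[-0.018,0,-0.1,0,0,0,0.2],[-0.018,0,-0.4,0,0,0,0.2],[-0.018,0,-0.5,0,0,0,0.2]]}}

```text
t: 11.13
tool_pos: [431.5, -330.5, 59.0]
orientation: [0.002, 0.724, 0.69, 0.0]
force: [1.5, -1.1, 1.3]
grip_width: 0.599
```

```bash
python3 look.py battery_green g12 4; python3 s.py 555.4 5.2 20 .65
```

```text
[(0.84, [315.0, 248.0], 5890)]
battery_green 0.037 [ 430.24 -332.12    3.09] yaw mod pi -0.048
t=11.23 at [ 433.6 -332.5   60.9] yaw -0.047 tilt 0.010 q6 -0.74 mm 51.0 F [0.  0.2 0.4]
  row [0.0016, -0.0223, 0.0056] wz 0.0001 rows>= 0.1
t=11.23 at [ 433.6 -332.5   60.9] yaw -0.047 tilt 0.010 q6 -0.74 mm 51.0 F [0.  0.2 0.4]
  row [2.2888, 0.7036, 0.2624] wz -0.1109 rows>= 8.7
```

View pics/g12.png

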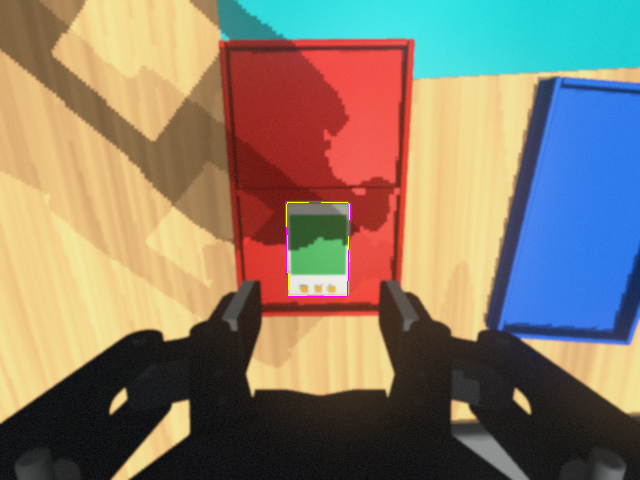

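Call:
{"fn": "drive_tool", "kwargs": {"rows": [[1.0,0.307,0,0,0,0,0.3],[1.0,0.307,0,0,0,0,0.3],[1.0,0.307,0,0,0,0,0.3],[1.0,0.307,0,0,0,0,0.3]]}}

```text
t: 11.57
tool_pos: [482.7, -178.8, 54.8]
orientation: [-0.001, 0.724, 0.69, -0.0]
force: [-0.2, -0.5, -0.6]
grip_width: 0.651
```

Call:
{"fn": "drive_tool", "kwargs": {"rows": [[1.0,0.307,0,0,0,-0.1109,0.3],[1.0,0.307,0,0,0,-0.1109,0.3],[1.0,0.307,0,0,0,-0.1109,0.3],[1.0,0.307,0,0,0,-0.1109,0.3],[1.0,0.307,0.1,0,0,-0.1109,0.3],[1.0,0.307,0.2,0,0,-0.1109,0.3],[1.0,0.307,0.2,0,0,-0.1109,0.3],[1.0,0.307,0.2,0,0,-0.1109,0.3]]}}

```text
t: 12.23
tool_pos: [534.3, -33.5, 24.1]
orientation: [-0.002, 0.445, 0.895, -0.001]
force: [0.3, -0.0, 0.8]
grip_width: 0.652
```

```bash
python3 look.py battery_yellow y1; python3 s.py 555.4 5.2 -10 .65
```

```text
[(0.73, [393.0, 228.0], 8384)]
battery_yellow 0.052 [554.92   5.22   0.63] yaw mod pi 0.627
t=12.33 at [536.3 -34.4  26. ] yaw 0.647 tilt 0.000 q6 -0.84 mm 55.2 F [0.3 0.1 0.5]
  row [0.1359, 0.2582, -0.2265] wz 0.0033 rows>= 1.3
t=12.33 at [536.3 -34.4  26. ] yaw 0.647 tilt 0.000 q6 -0.84 mm 55.2 F [0.3 0.1 0.5]
  row [0.1337, 0.2608, 0.2402] wz -0.0004 rows>= 1.4
```

View pics/y1.png

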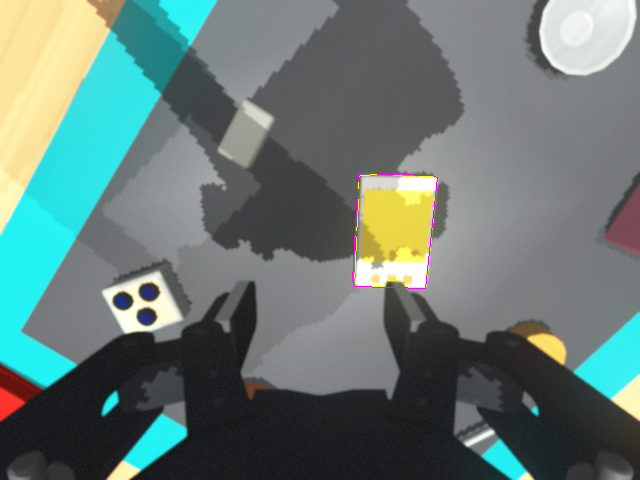

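Call:
{"fn": "drive_tool", "kwargs": {"rows": [[0.135,0.26,0,0,0,0.001,0.3],[0.135,0.26,0,0,0,0.001,0.3],[0.135,0.26,0.1,0,0,0.001,0.3],[0.135,0.26,0.2,0,0,0.001,0.3],[0.135,0.26,0.2,0,0,0.001,0.3],[0.135,0.26,0.2,0,0,0.001,0.3]]}}

```text
t: 12.83
tool_pos: [554.7, 5.3, -4.1]
orientation: [-0.001, 0.448, 0.894, -0.0]
force: [-0.5, 0.3, 0.3]
grip_width: 0.653
```

```bash
python3 look.py battery_yellow y2; python3 s.py 555.2 5.4 -24.5 .64
```

```text
[(0.77, [322.0, 281.0], 10453)]
battery_yellow 0.037 [554.94   5.21   3.77] yaw mod pi 0.633
t=12.93 at [556.1   5.2  -2.8] yaw 0.642 tilt 0.002 q6 -0.76 mm 55.2 F [ 0.1  0.2 -0.1]
  row [0.0045, -0.0055, -0.419] wz 0.0015 rows>= 1.5
t=12.93 at [556.1   5.2  -2.8] yaw 0.642 tilt 0.002 q6 -0.76 mm 55.2 F [ 0.1  0.2 -0.1]
  row [0.0052, -0.0041, 0.1444] wz 0.0004 rows>= 0.5
```

Call:
{"fn": "drive_tool", "kwargs": {"rows": [[0,0,0.08,0,0,0.001,0.3],[0,0,0.145,0,0,0.001,0.3],[0,0,0.145,0,0,0.001,0.3],[0,0,0.145,0,0,0.001,0.3],[0,0,0.145,0,0,0.001,-1],[0,0,0.145,0,0,0.001,-1],[0,0,0.145,0,0,0.001,-1],[0,0,0.145,0,0,0.001,-1]]}}

```text
t: 13.6
tool_pos: [556.3, 5.6, -24.8]
orientation: [0.001, 0.45, 0.893, 0.0]
force: [0.4, 1.0, 4.9]
grip_width: 0.453
```

```bash
python3 s.py 555.2 5.4 36 .64
```

```text
t=13.60 at [556.3   5.6 -24.8] yaw 0.637 tilt 0.002 q6 -0.75 mm 38.5 F [0.4 1.  4.9]
  row [0.0029, -0.006, -0.4051] wz -0.0005 rows>= 1.5
```

Call:
{"fn": "drive_tool", "kwargs": {"rows": [[0,0,-0.15,0,0,0,-1],[0,0,-0.4,0,0,0,-1],[-0.444,-0.83,-0.4,0,0,0,-1],[-0.444,-0.83,-0.4,0,0,0,-1],[-0.444,-0.83,-0.4,0,0,0,-1],[-0.444,-0.83,-0.4,0,0,0,-1],[-0.444,-0.83,-0.4,0,0,0,-1]]}}

```text
t: 14.18
tool_pos: [492.5, -124.6, 33.8]
orientation: [-0.001, 0.452, 0.892, -0.001]
force: [-0.7, 0.6, -0.5]
grip_width: 0.452
```

Call:
{"fn": "drive_tool", "kwargs": {"rows": [[-0.444,-0.83,0,0,0,0.1085,-1],[-0.444,-0.83,0,0,0,0.1085,-1],[-0.444,-0.83,0,0,0,0.1085,-1],[-0.444,-0.83,0,0,0,0.1085,-1],[-0.444,-0.83,0,0,0,0.1085,-1],[-0.444,-0.83,0,0,0,0.1085,-1],[-0.444,-0.83,0,0,0,0.1085,-1],[-0.444,-0.83,0,0,0,0.1085,-1]]}}

```text
t: 14.85
tool_pos: [434.3, -248.8, 33.9]
orientation: [-0.0, 0.722, 0.692, 0.0]
force: [-0.0, -0.7, -0.2]
grip_width: 0.452
```

```bash
python3 look.py battery_yellow y3 60;  python3 s.py 434 -250.3 -19 -.045
```

```text
[(0.84, [320.0, 296.0], 13409)]
battery_yellow 0.051 [ 434.05 -248.29    3.1 ] yaw mod pi -0.04
t=14.95 at [ 434.5 -248.8   34. ] yaw -0.042 tilt 0.001 q6 -0.62 mm 38.4 F [-0.3 -0.1 -0.3]
  row [0.0031, -0.003, -0.1733] wz -0.0003 rows>= 0.6
t=14.95 at [ 434.5 -248.8   34. ] yaw -0.042 tilt 0.001 q6 -0.62 mm 38.4 F [-0.3 -0.1 -0.3]
  row [-0.0105, -0.0026, 0.3534] wz 0.0004 rows>= 1.3
```

View pics/y3.png

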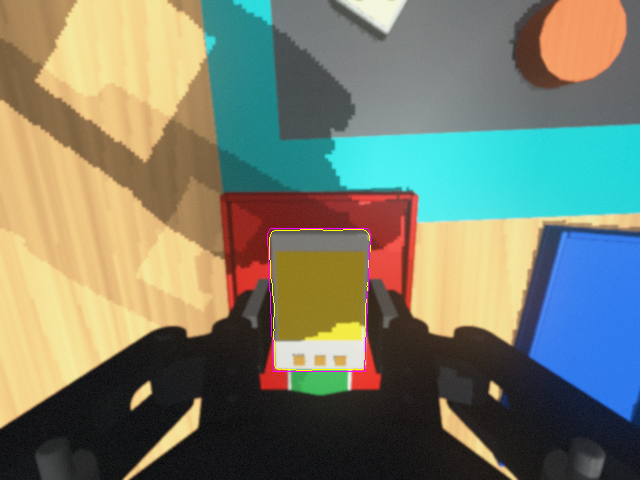

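Call:
{"fn": "drive_tool", "kwargs": {"rows": [[-0.013,-0.002,0,0,0,0,-1],[-0.013,-0.002,0.2,0,0,0,-1],[-0.013,-0.002,0.3,0,0,0,-1],[-0.013,-0.002,0.35,0,0,0,-1],[-0.013,-0.002,0.356,0,0,0,-1],[-0.013,-0.002,0.356,0,0,0,-1]]}}

```text
t: 15.45
tool_pos: [434.2, -251.5, -19.1]
orientation: [-0.0, 0.722, 0.691, -0.0]
force: [-0.3, 0.4, -0.0]
grip_width: 0.453
```

```bash
python3 look.py battery_yellow y4 4;  python3 s.py 434 -250.3 -19 -.045
```

```text
[(0.94, [319.0, 294.0], 13273)]
battery_yellow 0.023 [ 4.3399e+02 -2.5214e+02 -4.0000e-02] yaw mod pi -0.043
t=15.55 at [ 434.6 -251.8  -18.4] yaw -0.044 tilt 0.001 q6 -0.62 mm 38.5 F [-0.4 -0.8 -0.4]
  row [-0.0027, -0.0033, -0.523] wz -0.0003 rows>= 1.9
t=15.55 at [ 434.6 -251.8  -18.4] yaw -0.044 tilt 0.001 q6 -0.62 mm 38.5 F [-0.4 -0.8 -0.4]
  row [0.01, -0.0043, 0.0037] wz 0.0001 rows>= 0.0
```

View pics/y4.png

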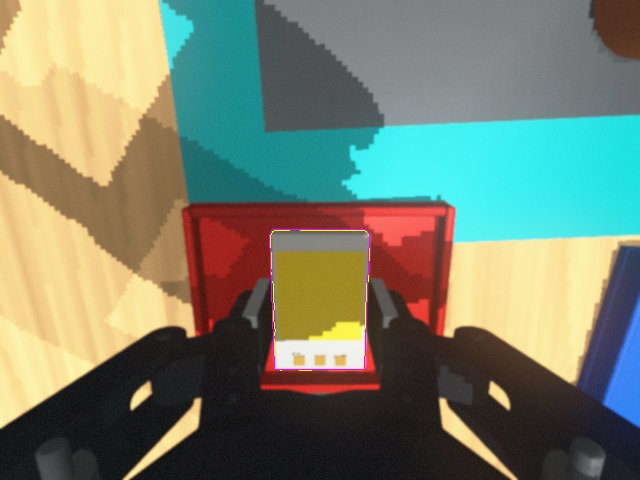

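Call:
{"fn": "drive_tool", "kwargs": {"rows": [[0,0,0.01,0,0,0,-1],[0,0,0.01,0,0,0,-1],[0,0,0.01,0,0,0,0.2],[0,0,0.01,0,0,0,0.2],[0,0,0.01,0,0,0,0.2],[0,0,-0.1,0,0,0,0.2],[0,0,-0.35,0,0,0,0.2],[0,0,-0.55,0,0,0,0.2],[0,0,-0.55,0,0,0,0.2]]}}

```text
t: 16.3
tool_pos: [438.7, -255.1, 70.1]
orientation: [0.006, 0.723, 0.691, 0.001]
force: [1.6, -1.2, 1.2]
grip_width: 0.602
```

```bash
python3 look.py battery_yellow y5 4;  python3 s.py 468.3 -109 20 -.5
```

```text
[(0.57, [313.0, 233.0], 5425)]
battery_yellow 0.044 [ 434.15 -251.48    3.09] yaw mod pi -0.049
t=16.40 at [ 435.4 -252.6   65.4] yaw -0.045 tilt 0.005 q6 -0.62 mm 50.9 F [ 1.3  0.8 -0.6]
  row [0.0075, -0.009, 0.0359] wz 0.0007 rows>= 0.1
t=16.40 at [ 435.4 -252.6   65.4] yaw -0.045 tilt 0.005 q6 -0.62 mm 50.9 F [ 1.3  0.8 -0.6]
  row [0.9672, 0.1751, 0.3007] wz 0.0725 rows>= 3.7
```

View pics/y5.png

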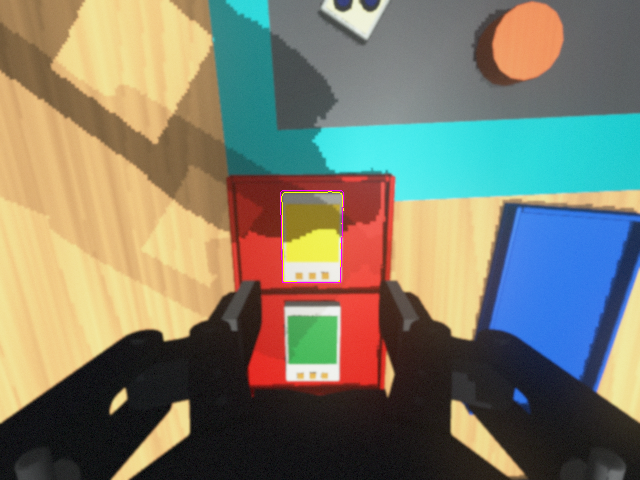

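Both batteries lie flat and centred: yellow at (312,236), green at (312,342). Next is the camera module.

Call:
{"fn": "drive_tool", "kwargs": {"rows": [[0.8,0.145,0,0,0,0.0725,0.3],[0.8,0.145,0,0,0,0.0725,0.3],[0.8,0.145,0.1,0,0,0.0725,0.3],[0.8,0.145,0.2,0,0,0.0725,0.3],[0.8,0.145,0.2,0,0,0.0725,0.3],[0.8,0.145,0.2,0,0,0.0725,0.3],[0.8,0.145,0.2,0,0,0.0725,0.3]]}}

```text
t: 16.98
tool_pos: [460.5, -133.0, 32.9]
orientation: [-0.0, 0.86, 0.511, -0.001]
force: [0.5, 0.0, -0.2]
grip_width: 0.65
```

```bash
python3 look.py camera c1;  python3 s.py 468.3 -109 -10 -.5
```

```text
[(0.77, [313.0, 219.0], 3767)]
camera 0.082 [ 467.79 -111.14    2.59] yaw mod pi -0.554
t=17.08 at [ 461.5 -133.9   33.9] yaw -0.500 tilt 0.001 q6 0.07 mm 55.2 F [-0.7 -0.5  0.2]
  row [0.1532, -0.0358, -0.1738] wz 0.0086 rows>= 0.8
t=17.08 at [ 461.5 -133.9   33.9] yaw -0.500 tilt 0.001 q6 0.07 mm 55.2 F [-0.7 -0.5  0.2]
  row [0.1674, -0.0401, 0.2929] wz -0.0 rows>= 1.2
```

View pics/c1.png

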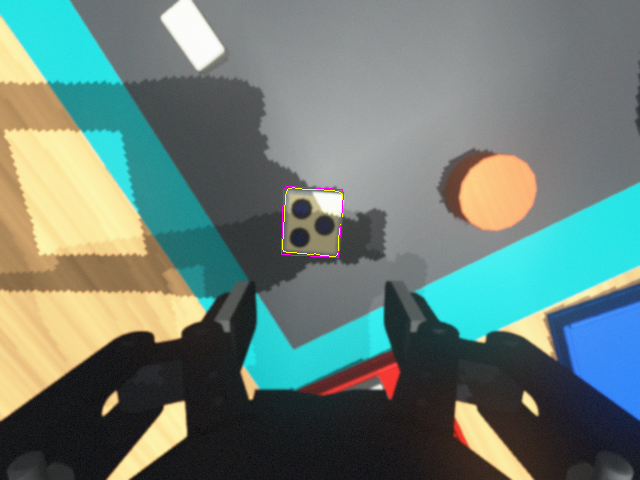

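Call:
{"fn": "drive_tool", "kwargs": {"rows": [[0.157,-0.037,0,0,0,0.0075,0.3],[0.157,-0.037,0.1,0,0,0.0075,0.3],[0.157,-0.037,0.24,0,0,0.0075,0.3],[0.157,-0.037,0.24,0,0,0.0075,0.3],[0.157,-0.037,0.24,0,0,0.0075,0.3]]}}

```text
t: 17.5
tool_pos: [466.6, -109.7, -2.9]
orientation: [-0.001, 0.872, 0.489, -0.001]
force: [-0.1, 0.2, 0.5]
grip_width: 0.648
```

```bash
python3 look.py camera c2;  python3 s.py 468 -110.5 -22 -.545
```

```text
[(0.7, [321.0, 283.0], 5269)]
camera 0.078 [ 467.69 -111.07   -0.56] yaw mod pi -0.557
t=17.60 at [ 468.3 -110.3   -1.5] yaw -0.548 tilt 0.002 q6 0.17 mm 55.3 F [ 0.2 -0.4  0.2]
  row [-0.0066, -0.0001, -0.4102] wz 0.0014 rows>= 1.5
t=17.60 at [ 468.3 -110.3   -1.5] yaw -0.548 tilt 0.002 q6 0.17 mm 55.3 F [ 0.2 -0.4  0.2]
  row [-0.0024, -0.0012, 0.1364] wz -0.0005 rows>= 0.5
```

View pics/c2.png

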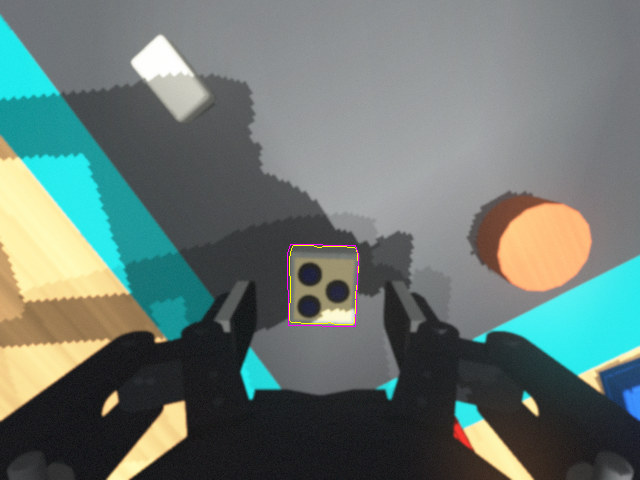

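Call:
{"fn": "drive_tool", "kwargs": {"rows": [[-0.003,0,0.08,0,0,0.001,0.3],[-0.003,0,0.135,0,0,0.001,0.3],[-0.003,0,0.135,0,0,0.001,0.3],[-0.003,0,0.135,0,0,0.001,-1],[-0.003,0,0.135,0,0,0.001,-1],[-0.003,0,0.135,0,0,0.001,-1],[-0.003,0,0.135,0,0,0.001,-1],[-0.003,0,0.135,0,0,0.001,-1]]}}

```text
t: 18.27
tool_pos: [468.1, -109.9, -22.1]
orientation: [0.001, 0.873, 0.487, 0.0]
force: [-0.4, -0.1, 2.6]
grip_width: 0.364
```

```bash
python3 s.py 438 315 40 0.06
```

```text
t=18.27 at [ 468.1 -109.9  -22.1] yaw -0.553 tilt 0.002 q6 0.18 mm 30.9 F [-0.4 -0.1  2.6]
  row [2.3049, -1.6587, -0.4161] wz -0.0976 rows>= 10.3
```

Call:
{"fn": "drive_tool", "kwargs": {"rows": [[0,0,-0.15,0,0,0,-1],[0,0,-0.416,0,0,0,-1],[0.768,-0.553,-0.416,0,0,0,-1],[0.768,-0.553,-0.416,0,0,0,-1],[0.768,-0.553,-0.416,0,0,0,-1],[0.768,-0.553,-0.416,0,0,0,-1]]}}

```text
t: 18.77
tool_pos: [456.0, 35.5, 39.7]
orientation: [-0.001, 0.873, 0.488, 0.0]
force: [-0.8, -0.1, 0.1]
grip_width: 0.363
```

Call:
{"fn": "drive_tool", "kwargs": {"rows": [[0.768,-0.553,0,0,0,-0.0976,-1],[0.768,-0.553,0,0,0,-0.0976,-1],[0.768,-0.553,0,0,0,-0.0976,-1],[0.768,-0.553,0,0,0,-0.0976,-1],[0.768,-0.553,0,0,0,-0.0976,-1],[0.768,-0.553,0,0,0,-0.0976,-1]]}}

```text
t: 19.27
tool_pos: [446.7, 174.9, 39.5]
orientation: [-0.0, 0.684, 0.73, -0.0]
force: [0.1, -0.7, 0.3]
grip_width: 0.362
```

Call:
{"fn": "drive_tool", "kwargs": {"rows": [[0.946,-0.01,0,0,0,0,-1],[0.946,-0.01,0,0,0,0,-1],[0.946,-0.01,0,0,0,0,-1],[0.946,-0.01,0,0,0,0,-1],[0.946,-0.01,0,0,0,0,-1],[0.946,-0.01,0,0,0,0,-1],[0.946,-0.01,0,0,0,0,-1]]}}

```text
t: 19.85
tool_pos: [436.9, 313.8, 39.1]
orientation: [0.0, 0.686, 0.727, -0.001]
force: [-0.3, -0.6, -0.4]
grip_width: 0.367
```

```bash
python3 look.py camera c3 62;  python3 s.py 438 315 -16 .06
```

```text
[(0.96, [318.0, 302.0], 6633)]
camera 0.097 [4.3727e+02 3.1344e+02 6.0000e-02] yaw mod pi 0.057
t=19.95 at [437.1 313.5  39.2] yaw 0.057 tilt 0.001 q6 0.44 mm 30.2 F [-0.3 -1.1 -0.4]
  row [-0.0004, 0.0007, -0.1388] wz 0.0001 rows>= 0.5
t=19.95 at [437.1 313.5  39.2] yaw 0.057 tilt 0.001 q6 0.44 mm 30.2 F [-0.3 -1.1 -0.4]
  row [0.0102, 0.0067, 0.3678] wz -0.0005 rows>= 1.3
```

View pics/c3.png

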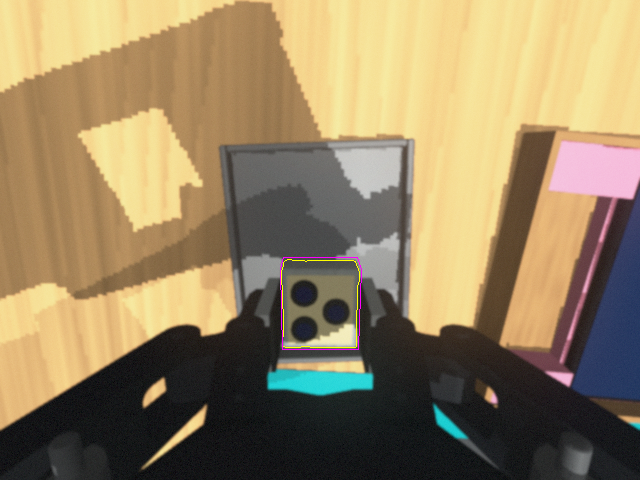

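Call:
{"fn": "drive_tool", "kwargs": {"rows": [[0.02,0.007,0.1,0,0,0,-1],[0.02,0.007,0.25,0,0,0,-1],[0.02,0.007,0.35,0,0,0,-1],[0.02,0.007,0.378,0,0,0,-1],[0.02,0.007,0.382,0,0,0,-1],[0.02,0.007,0.382,0,0,0,-1]]}}

```text
t: 20.45
tool_pos: [438.5, 317.1, -17.6]
orientation: [0.0, 0.686, 0.727, -0.0]
force: [-0.1, 0.6, -0.5]
grip_width: 0.365
```

Call:
{"fn": "drive_tool", "kwargs": {"rows": [[0,0,0,0,0,0,0.05],[0,0,0,0,0,0,0.05],[0,0,0,0,0,0,0.05],[0,0,-0.1,0,0,0,0.05],[0,0,-0.3,0,0,0,0.05],[0,0,-0.6,0,0,0,0.05],[0,0,-0.8,0,0,0,0.05],[0,0,-0.8,0,0,0,0.05],[0,0,-0.8,0,0,0,0.05]]}}

```text
t: 21.2
tool_pos: [440.7, 319.6, 105.8]
orientation: [0.001, 0.686, 0.728, 0.004]
force: [-0.5, -0.8, -0.4]
grip_width: 0.523
```

```bash
python3 look.py camera c4 4;  python3 look.py carton k1;
```

```text
[(0.59, [312.0, 234.0], 2099)]
camera 0.047 [437.9  316.62   3.18] yaw mod pi 0.041
t=21.30 at [437.5 317.9 101.8] yaw 0.060 tilt 0.001 q6 0.44 mm 44.6 F [ 0.5 -0.8 -0.8]
  row [-0.0085, 0.0023, 0.2784] wz 0.0029 rows>= 1.0
[(0.89, [503.0, 243.0], 18761)]
carton 0.522 [ 6.0830e+02  3.0756e+02 -4.0000e-02] yaw mod pi -0.039
t=21.40 at [436.6 317.3 100.3] yaw 0.060 tilt 0.004 q6 0.44 mm 44.4 F [ 0.1 -0.  -0.6]
  row [-0.1329, 1.14, 0.2647] wz 0.0156 rows>= 4.2
```

View pics/c4.png

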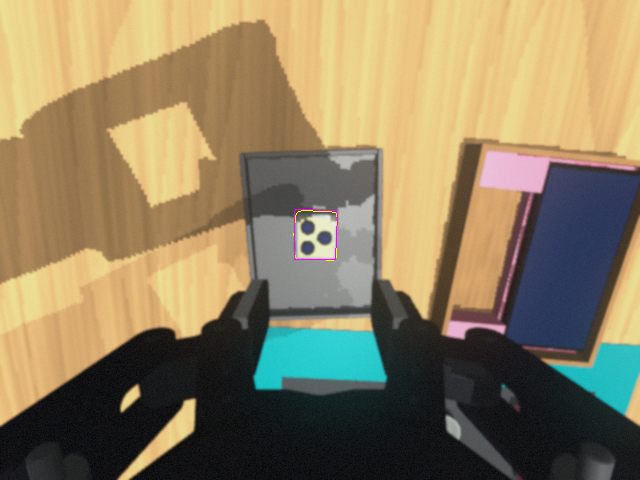

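Call:
{"fn": "drive_tool", "kwargs": {"rows": [[-0.26,0.975,-0.333,0,0,0.0175,0.1],[-0.26,0.975,-0.333,0,0,0.0175,0.1],[-0.26,0.975,-0.333,0,0,0.0175,0.1],[-0.26,0.975,-0.333,0,0,0.0175,0.1],[-0.26,0.975,-0.333,0,0,0.0175,0.1],[-0.26,0.975,-0.333,0,0,0.0175,0.1],[-0.26,0.975,-0.333,0,0,0.0175,0.1]]}}

```text
t: 21.98
tool_pos: [584.7, 287.5, 149.6]
orientation: [-0.001, 0.725, 0.689, -0.002]
force: [-0.4, -0.5, -0.9]
grip_width: 0.554
```

```bash
python3 - <<'E'
from h import *
for i in range(3): f=grab('wrist')
im=f['pix']; cv2.imwrite('pics/k2.png',im)
import pickle; pickle.dump({k:f[k] for k in f},open('k.pkl','wb'))
plan(609,290,150,-.05)
E
```

```text
t=22.13 at [584.1 288.1 150.3] yaw -0.049 tilt 0.004 q6 0.40 mm 46.9 F [-1.2 -0.1 -0.3]
  row [0.021, 0.1654, 0.0011] wz 0.0001 rows>= 0.6
```

View pics/k2.png

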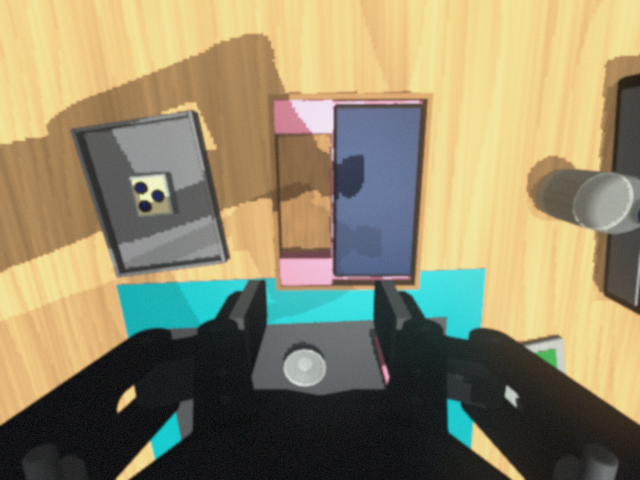

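```bash
python3 - <<'E'
import cv2
im=cv2.imread('pics/k2.png'); cv2.imwrite('pics/k2z.png',cv2.resize(im[85:300,260:445],None,fx=2.75,fy=2.75,interpolation=cv2.INTER_CUBIC))
E
```

```text
(no output)
```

View pics/k2z.png

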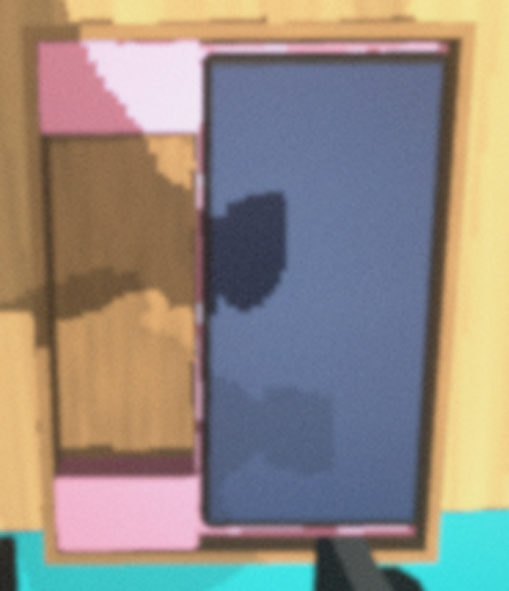

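```bash
python3 - <<'E'
from h import *
import pickle
from scipy.optimize import least_squares
f=pickle.load(open('k.pkl','rb'))
uv=np.array([(25,27),(475,27),(437,562),(47,562),(42,133),(57,476),(38,42),(56,550)])/2.75+[260,85]
P=np.array([(-64,82,28),(64,82,28),(64,-82,28),(-64,-82,28),(-60,53,26),(-60,-53,26),(-60,78,26),(-60,-78,26)],float)
r=least_squares(lambda p:(proj(f,place(p,P))-uv).ravel(),[609,312,-.05]); print(r.x,np.round(r.fun.reshape(-1,2),1).tolist())
ph=unproj(f,np.array([(204,57),(446,57),(416,524),(204,524)])/2.75+[260,85],23); print(ph.round(1)); c=ph.mean(0); print('phone',c)
p=r.x; print('phone in carton', (np.array([[np.cos(p[2]),np.sin(p[2])],[-np.sin(p[2]),np.cos(p[2])]])@(c[:2]-p[:2])))
print('slot',place(p,np.array([[-37.,0,0]])))
im=f['pix'].copy()
for B in [box(128,164,0,28),box(46,106,4,26,-37,0)]: 
  for zz in (B[:,2].min(),B[:,2].max()):
    q=B[B[:,2]==zz]; cv2.polylines(im,[cv2.convexHull(proj(f,place(p,q)).astype(np.float32)).astype(int)],1,(255,255,0),1)
cv2.imwrite('pics/k3.png',im[60:320,240:460].repeat(2,0).repeat(2,1))
# scene/side check
for c in('scene','side'):
    g=grab(c); q=least_squares
E
```

```text
[ 6.08867717e+02  3.06775423e+02 -4.39006900e-02] [[-0.8, -0.5], [1.5, -1.4], [0.2, 0.7], [-0.8, 1.0], [-0.0, 0.1], [-0.9, 0.9], [0.2, -0.2], [0.4, 0.3]]
[[599.2 381.2  23. ]
 [668.8 377.8  23. ]
 [663.2 234.3  23. ]
 [593.9 237.5  23. ]]
phone [631.28020858 307.68533899  23.        ]
phone in carton [22.3509643   1.89264676]
slot [[571.90336597 308.3992272    0.        ]]
```

View pics/k3.png

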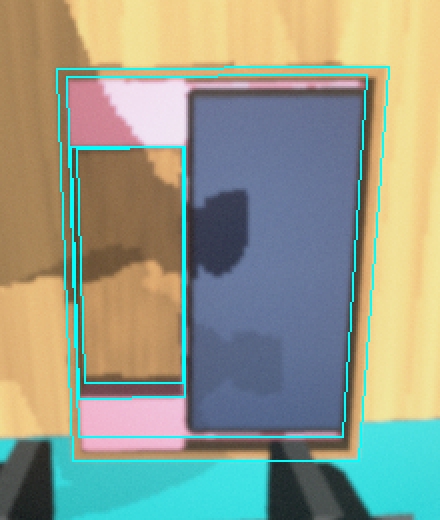

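Call:
{"fn": "drive_tool", "kwargs": {"rows": [[-1.0,0.54,0.2,0,0,-0.0444,0.3],[-1.0,0.54,0.5,0,0,-0.0444,0.3],[-1.0,0.54,0.5,0,0,-0.0444,0.3],[-1.0,0.54,0.5,0,0,-0.0444,0.3],[-1.0,0.54,0.5,0,0,-0.0444,0.3],[-1.0,0.54,0.5,0,0,-0.0444,0.3],[-1.0,0.54,0.5,0,0,-0.0444,0.3]]}}

```text
t: 22.82
tool_pos: [658.7, 133.4, 75.9]
orientation: [-0.001, 0.623, 0.783, -0.001]
force: [-0.2, 0.2, 0.4]
grip_width: 0.65
```

```bash
python3 look.py foam_brick f1; python3 s.py 657.8 120 40 .23
```

```text
[(0.64, [311.0, 264.0], 8549)]
foam_brick 0.061 [6.5856e+02 1.2013e+02 2.3000e-01] yaw mod pi 0.231
t=22.92 at [659.6 135.3  77.8] yaw 0.229 tilt 0.001 q6 -0.13 mm 55.1 F [0.  0.5 0.1]
  row [-0.0968, -0.0298, 0.1187] wz -0.0002 rows>= 0.6
t=22.92 at [659.6 135.3  77.8] yaw 0.229 tilt 0.001 q6 -0.13 mm 55.1 F [0.  0.5 0.1]
  row [-0.0966, -0.035, 0.2521] wz -0.0001 rows>= 1.0
```

View pics/f1.png

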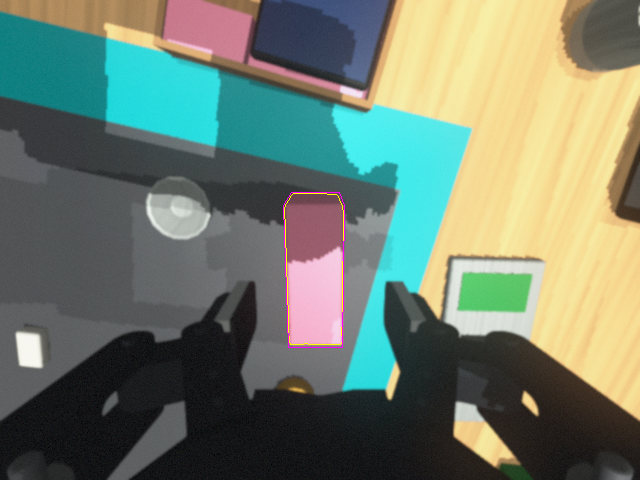

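Call:
{"fn": "drive_tool", "kwargs": {"rows": [[-0.096,-0.033,0,0,0,0,0.3],[-0.096,-0.033,0.1,0,0,0,0.3],[-0.096,-0.033,0.3,0,0,0,0.3],[-0.096,-0.033,0.45,0,0,0,0.3],[-0.096,-0.033,0.49,0,0,0,0.3],[-0.096,-0.033,0.49,0,0,0,0.3],[-0.096,-0.033,0.49,0,0,0,-1],[-0.096,-0.033,0.49,0,0,0,-1],[-0.096,-0.033,0.49,0,0,0,-1],[-0.096,-0.033,0.49,0,0,0,-1]]}}

```text
t: 23.75
tool_pos: [659.9, 119.2, 5.7]
orientation: [0.001, 0.622, 0.783, 0.001]
force: [-0.1, 0.1, 0.2]
grip_width: 0.393
```

```bash
python3 look.py foam_brick f2; python3 s.py 571.9 308.4 100 -.044
```

```text
none
t=23.85 at [659.8 119.1   5.5] yaw 0.229 tilt 0.003 q6 -0.15 mm 32.7 F [0.2 0.5 3.7]
  row [0.2237, -4.4641, 0.0224] wz 0.0364 rows>= 16.1
t=23.85 at [659.8 119.1   5.5] yaw 0.229 tilt 0.003 q6 -0.15 mm 32.7 F [0.2 0.5 3.7]
  row [1.3616, -0.2825, -0.6314] wz 0.0434 rows>= 5.5
```

View pics/f2.png

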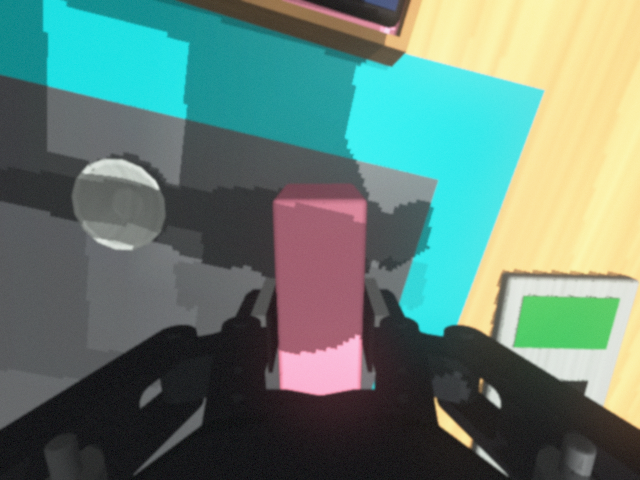

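Call:
{"fn": "drive_tool", "kwargs": {"rows": [[0,0,-0.15,0,0,0,-1],[0,0,-0.4,0,0,0,-1],[0,0,-0.46,0,0,0,-1],[0.35,-0.07,-0.46,0,0,0,-1],[0.7,-0.141,-0.46,0,0,0,-1],[0.7,-0.141,-0.46,0,0,0,-1],[0.7,-0.141,-0.46,0,0,0,-1]]}}

```text
t: 24.43
tool_pos: [611.4, 220.9, 72.9]
orientation: [-0.001, 0.62, 0.785, 0.0]
force: [-0.2, -0.9, -0.2]
grip_width: 0.39
```

Call:
{"fn": "drive_tool", "kwargs": {"rows": [[0.3,-0.07,0,0,0,0.0434,-1],[0.5,-0.12,0,0,0,0.0434,-1],[0.662,-0.1415,0,0,0,0.0434,-1],[0.662,-0.1415,0,0,0,0.0434,-1],[0.662,-0.1415,0,0,0,0.0434,-1],[0.662,-0.1415,0,0,0,0.0434,-1],[0.662,-0.1415,0,0,0,0.0434,-1],[0.662,-0.1415,0,0,0,0.0434,-1]]}}

```text
t: 25.1
tool_pos: [571.5, 306.9, 72.7]
orientation: [0.0, 0.723, 0.691, -0.0]
force: [-0.9, -0.3, -1.4]
grip_width: 0.389
```

```bash
cat > ins.py <<'E'
from h import *
import sys
plan(571.9,308.4,50,-.044)
car=(608.87,306.78,-.0439)
f=grab('wrist'); s=readout.observe(); zb=s['tool_pos'][2]-5.5
im=f['pix'].copy()
for B in [box(128,164,28,28),box(46,106,26,26,-37,0)]: cv2.polylines(im,[cv2.convexHull(proj(f,place(car,B)).astype(np.float32)).astype(int)],1,(255,255,0),1)
# held brick prediction
a,_=yawof(s)
cv2.polylines(im,[cv2.convexHull(proj(f,place((s['tool_pos'][0],s['tool_pos'][1],a),box(34,90,0,50),zb)).astype(np.float32)).astype(int)],1,(0,255,0),1)
r=finder.trace('wrist','foam_brick')
for x in r[:2]:
    print(round(x['score'],2),x['at'],x['mask'].sum()); cs,_=cv2.findContours(x['mask'].astype(np.uint8),0,1); cv2.drawContours(im,cs,-1,(0,255,255),1)
cv2.imwrite(f'pics/{sys.argv[1]}_w.png',im)
for c,n in(('scene',(380,170)),('side',(190,110))):
    g=grab(c); im=g['pix'].copy()
    for B in [box(128,164,0,28),box(46,106,4,26,-37,0)]: cv2.polylines(im,[cv2.convexHull(proj(g,place(car,B)).astype(np.float32)).astype(int)],1,(255,255,0),1)
    cv2.imwrite(f'pics/{sys.argv[1]}_{c}.png',cv2.resize(im[n[1]:n[1]+150,n[0]:n[0]+180],None,fx=4,fy=4))
E
python3 ins.py i1
```

```text
t=25.10 at [571.5 306.9  72.7] yaw -0.046 tilt 0.000 q6 0.43 mm 33.1 F [-0.9 -0.3 -1.4]
  row [0.01, 0.0021, 0.1514] wz -0.0003 rows>= 0.5
0.92 [320.7, 284.0] 17781
```

View pics/i1_w.png

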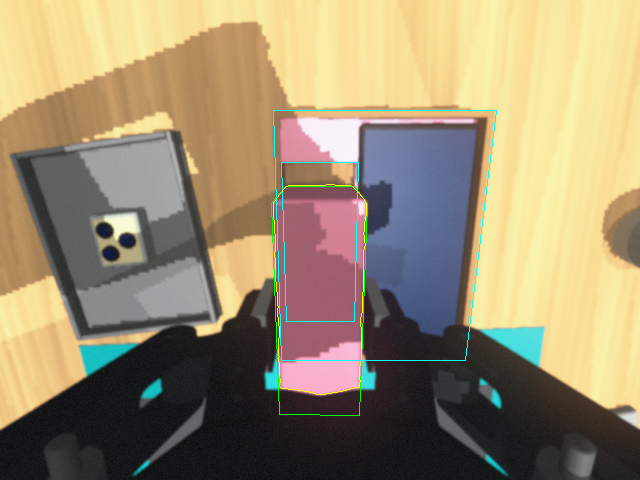

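View pics/i1_scene.png

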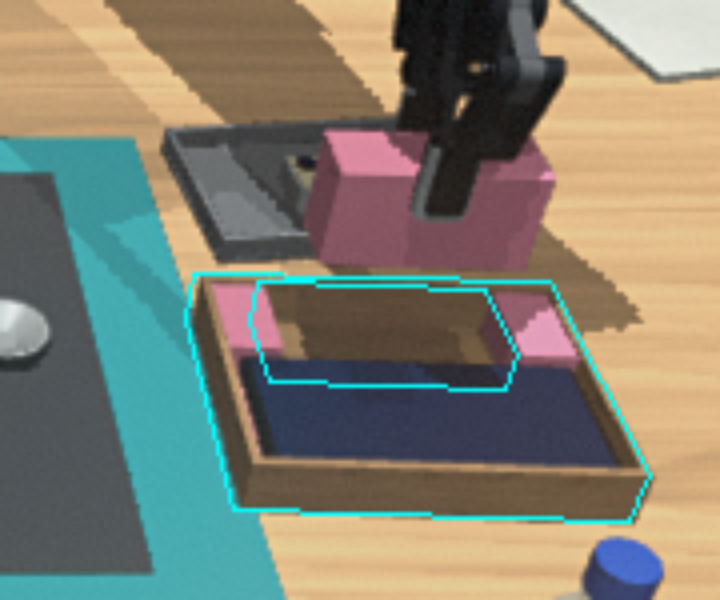

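View pics/i1_side.png

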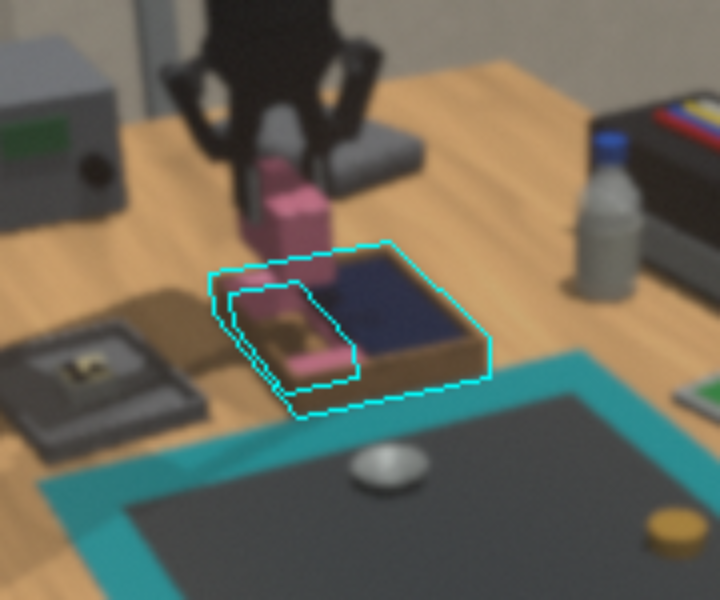

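Call:
{"fn": "drive_tool", "kwargs": {"rows": [[0.003,0.002,0.1,0,0,0,-1],[0.003,0.002,0.19,0,0,0,-1],[0.003,0.002,0.19,0,0,0,-1],[0.003,0.002,0.19,0,0,0,-1]]}}

```text
t: 25.63
tool_pos: [568.8, 307.9, 41.2]
orientation: [-0.001, 0.722, 0.691, -0.003]
force: [0.0, -0.9, -1.0]
grip_width: 0.388
```

```bash
python3 ins.py i2
```

```text
t=25.63 at [568.8 307.9  41.2] yaw -0.044 tilt 0.005 q6 0.43 mm 33.0 F [ 0.  -0.9 -1. ]
  row [0.0043, 0.0204, -0.0585] wz 0.0 rows>= 0.2
0.9 [319.0, 283.7] 18086
```

View pics/i2_w.png

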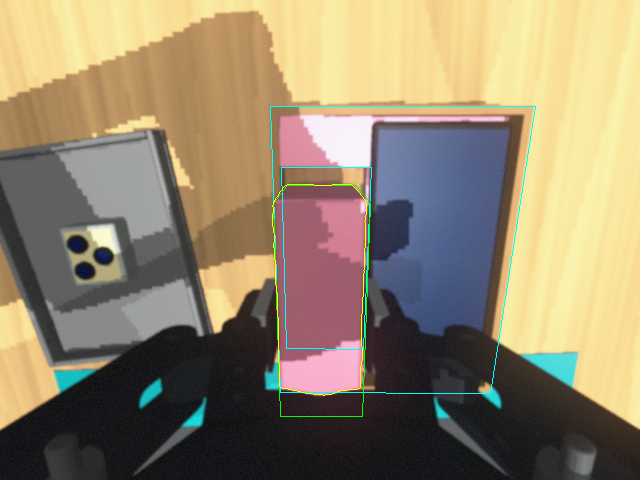

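View pics/i2_scene.png

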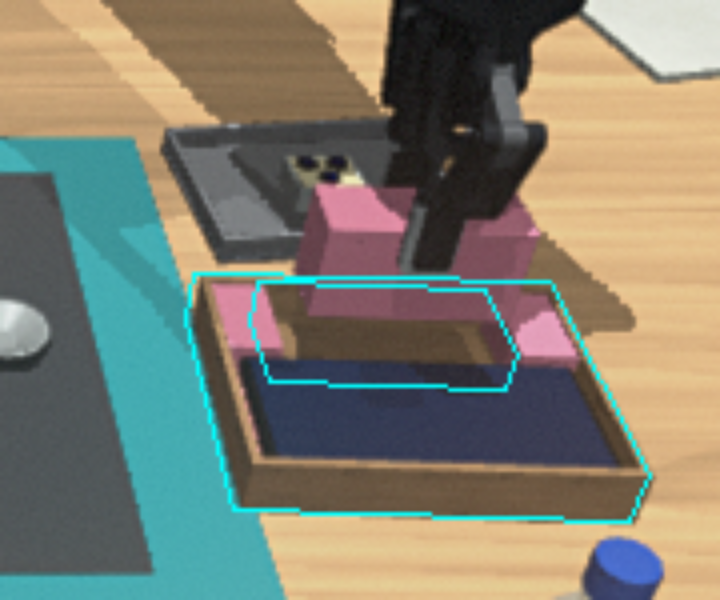

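View pics/i2_side.png

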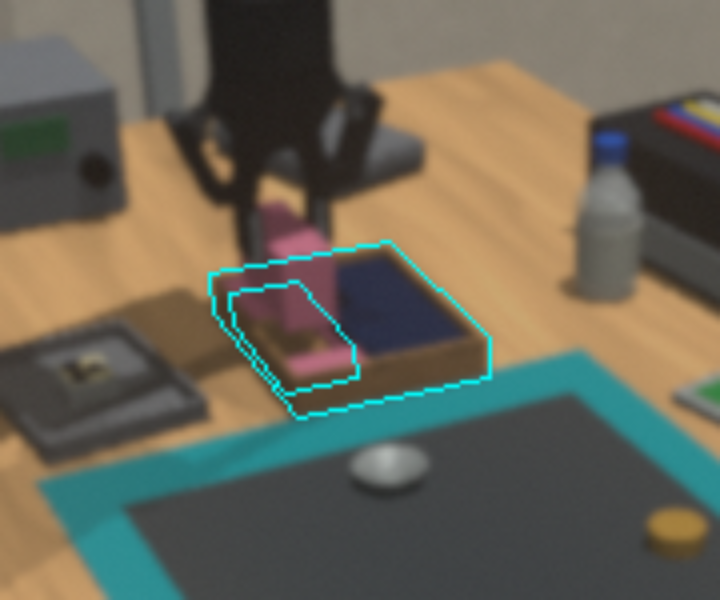

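```bash
python3 - <<'E'
from h import *
plan(571.9,308.0,10,-.044)
z=readout.observe()['tool_pos'][2]-5.5
for c in('scene','side'):
    f=grab(c); r=finder.trace(c,'foam_brick')
    for x in r[:2]:
        m=x['mask'].astype(np.uint8); 
        h=cv2.convexHull(np.argwhere(m)[:,::-1].astype(np.int32)); mm=np.zeros_like(m); cv2.fillConvexPoly(mm,h,1)
        q=fit('foam_brick',[(f,mm>0)],z,p0=(571,308,-.044)); print(c,x['score'],x['at'],m.sum(),q)
plan(571.9,308.0,10,-.044)
E
```

```text
t=25.83 at [571.4 309.   44.6] yaw -0.044 tilt 0.001 q6 0.43 mm 32.9 F [ 0.4 -0.3  0.8]
  row [-0.0069, 0.0035, 0.2306] wz 0.0 rows>= 0.8
scene 0.9 [481.1, 234.2] 1469 (np.float64(0.07531321048736572), array([5.69534998e+02, 3.12596309e+02, 2.90312207e-02]))
side 0.76 [264.4, 176.1] 541 (np.float64(0.12459355592727661), array([ 5.72011922e+02,  3.13096457e+02, -8.99157253e-02]))
t=26.03 at [571.4 309.   44.8] yaw -0.044 tilt 0.001 q6 0.43 mm 32.9 F [-0.   0.  -0.2]
  row [-0.0067, 0.0031, 0.2322] wz 0.0 rows>= 0.8
```

Call:
{"fn": "drive_tool", "kwargs": {"rows": [[-0.015,0.003,0,0,0,0,-1],[-0.015,0.003,0.05,0,0,0,-1],[-0.015,0.003,0.1,0,0,0,-1],[-0.015,0.003,0.14,0,0,0,-1],[-0.015,0.003,0.14,0,0,0,-1],[-0.015,0.003,0.14,0,0,0,-1]]}}

```text
t: 26.53
tool_pos: [570.3, 306.1, 21.7]
orientation: [-0.0, 0.722, 0.691, -0.001]
force: [-0.3, 0.5, -0.4]
grip_width: 0.391
```

```bash
python3 ins.py i3
```

```text
t=26.53 at [570.3 306.1  21.7] yaw -0.044 tilt 0.003 q6 0.43 mm 33.2 F [-0.3  0.5 -0.4]
  row [0.0158, 0.0098, -0.1884] wz 0.0 rows>= 0.7
0.95 [316.3, 282.6] 18205
```

View pics/i3_scene.png

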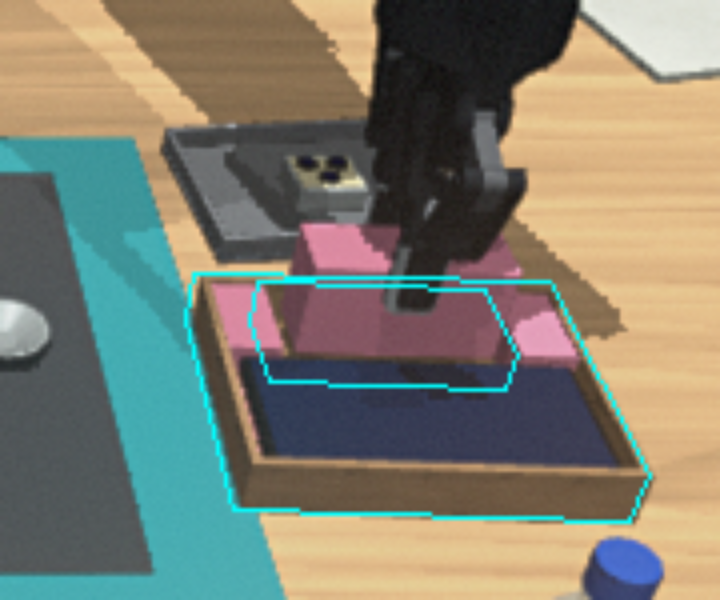

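View pics/i3_w.png

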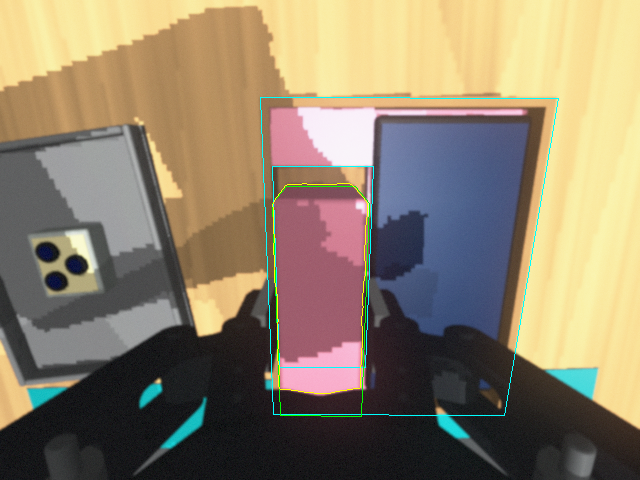

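Call:
{"fn": "drive_tool", "kwargs": {"rows": [[0,0,0.04,0,0,0,-1],[0,0,0.07,0,0,0,-1],[0,0,0.085,0,0,0,-1],[0,0,0.085,0,0,0,-1],[0,0,0.085,0,0,0,-1]]}}

```text
t: 27.15
tool_pos: [571.2, 306.5, 10.1]
orientation: [-0.0, 0.722, 0.691, -0.0]
force: [-0.1, 0.4, 0.6]
grip_width: 0.39
```

```bash
python3 ins.py i4;python3 s.py 571 308 9.5 -.044
```

```text
t=27.15 at [571.2 306.5  10.1] yaw -0.044 tilt 0.000 q6 0.43 mm 33.2 F [-0.1  0.4  0.6]
  row [0.0131, 0.0042, -0.2658] wz 0.0 rows>= 1.0
0.62 [317.3, 283.6] 17998
t=27.35 at [571.3 306.5  10.4] yaw -0.044 tilt 0.000 q6 0.43 mm 33.0 F [ 0.3 -0.3 -0.2]
  row [0.0101, -0.0021, 0.0057] wz 0.0 rows>= 0.0
```

View pics/i4_scene.png

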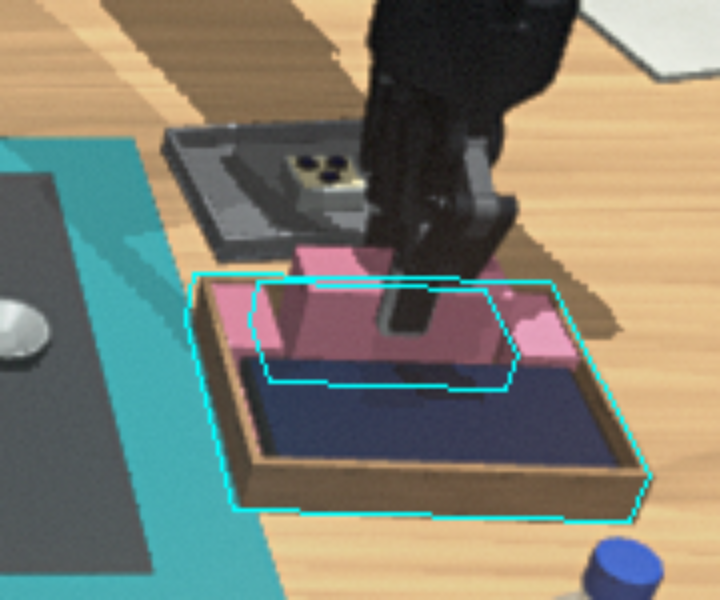

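View pics/i4_w.png

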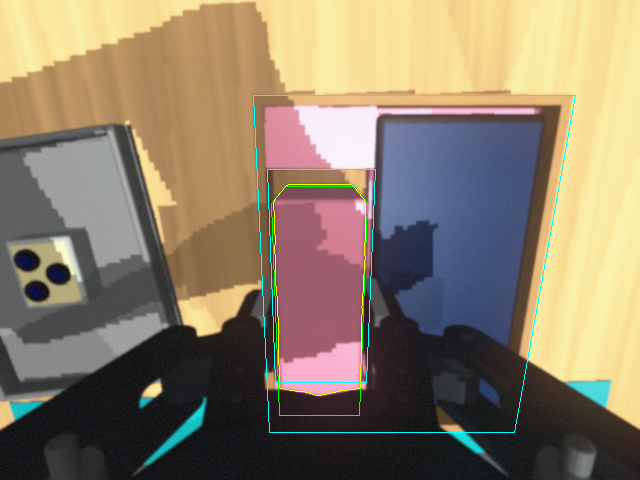

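Call:
{"fn": "drive_tool", "kwargs": {"rows": [[0,0,0.006,0,0,0,-1],[0,0,0.006,0,0,0,-1],[0,0,0.006,0,0,0,-0.1],[0,0,0.006,0,0,0,0.08],[0,0,0.006,0,0,0,0.08],[0,0,0.006,0,0,0,0.08],[0,0,-0.1,0,0,0,0.08],[0,0,-0.3,0,0,0,0.08],[0,0,-0.6,0,0,0,0.08],[0,0,-0.7,0,0,0,0.08]]}}

```text
t: 28.18
tool_pos: [573.8, 307.6, 120.6]
orientation: [0.001, 0.722, 0.691, 0.003]
force: [1.7, 0.8, 1.1]
grip_width: 0.537
```

```bash
python3 look.py foam_brick f5 4;  python3 ins.py i5; python3 s.py 666.5 -119 30 -.33
```

```text
[(0.9, [314.0, 232.0], 6204)]
foam_brick 0.059 [ 5.7131e+02  3.0810e+02 -3.0000e-02] yaw mod pi -0.027
t=28.28 at [575.6 308.3 122. ] yaw -0.044 tilt 0.012 q6 0.43 mm 45.8 F [ 0.8 -0.3 -0.7]
  row [-0.0045, -0.0331, 0.4131] wz -0.0027 rows>= 1.5
t=28.28 at [575.6 308.3 122. ] yaw -0.044 tilt 0.012 q6 0.43 mm 45.8 F [ 0.8 -0.3 -0.7]
  row [-0.0026, -0.03, 0.4798] wz 0.0 rows>= 1.7
0.84 [310.5, 232.9] 6280
0.66 [326.4, 172.2] 10660
t=28.48 at [569.8 305.9 113.4] yaw -0.044 tilt 0.004 q6 0.43 mm 45.6 F [-0.6 -0.1  0.9]
  row [-2.8005, 0.7702, 0.558] wz 0.0455 rows>= 10.6
```

View pics/f5.png

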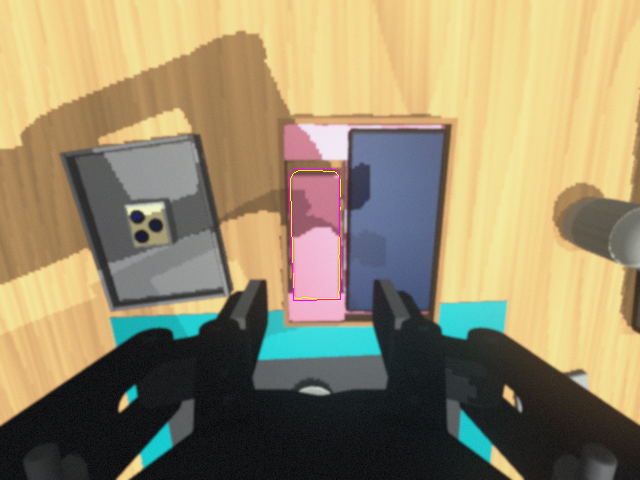

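View pics/i5_scene.png

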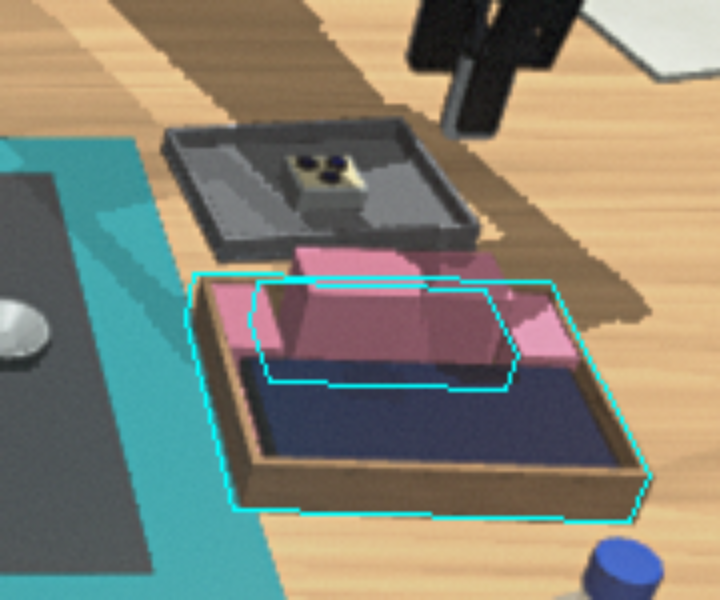

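Call:
{"fn": "drive_tool", "kwargs": {"rows": [[-0.9,0.25,0,0,0,0,0],[-0.9,0.25,0,0,0,0,0],[-0.9,0.25,0,0,0,0,0],[-0.9,0.25,0,0,0,0,0]]}}

```text
t: 28.82
tool_pos: [602.1, 165.0, 112.8]
orientation: [-0.0, 0.723, 0.69, -0.003]
force: [-0.1, -0.2, 0.3]
grip_width: 0.499
```

Call:
{"fn": "drive_tool", "kwargs": {"rows": [[-0.9,0.25,0.1,0,0,0,0],[-0.9,0.25,0.1,0,0,0,0],[-0.9,0.25,0.1,0,0,0,0],[-0.9,0.25,0.1,0,0,0,0]]}}

```text
t: 29.15
tool_pos: [633.6, 28.8, 97.8]
orientation: [-0.001, 0.724, 0.69, -0.002]
force: [0.3, 0.2, -0.9]
grip_width: 0.502
```

Call:
{"fn": "drive_tool", "kwargs": {"rows": [[-0.8,0.25,0.2,0,0,0.0455,0],[-0.8,0.25,0.2,0,0,0.0455,0],[-0.8,0.25,0.2,0,0,0.0455,0],[-0.8,0.25,0.2,0,0,0.0455,0],[-0.8,0.25,0.2,0,0,0.0455,0],[-0.8,0.25,0.2,0,0,0.0455,0]]}}

```text
t: 29.65
tool_pos: [665.4, -87.2, 68.8]
orientation: [-0.002, 0.814, 0.581, -0.001]
force: [-0.3, 0.9, -0.1]
grip_width: 0.498
```

```bash
python3 look.py driver d0;python3 look.py driver d1; python3 s.py 666.5 -119 0 -.33
```

```text
[(0.65, [336.0, 273.0], 2853)]
driver 0.096 [ 666.25 -119.87    5.95] yaw mod pi -0.335
t=29.75 at [666.  -86.1  69.9] yaw -0.328 tilt 0.002 q6 0.09 mm 42.5 F [-0.6 -0.   0.5]
  row [-0.2129, 0.0744, 0.0659] wz 0.0011 rows>= 0.8
[(0.9, [336.0, 274.0], 2866)]
driver 0.081 [ 666.75 -119.41    5.95] yaw mod pi -0.329
t=29.85 at [666.4 -86.1  70.6] yaw -0.328 tilt 0.000 q6 0.09 mm 42.3 F [ 0.5 -0.3 -0.9]
  row [-0.2099, 0.0735, 0.0707] wz 0.0002 rows>= 0.8
t=29.85 at [666.4 -86.1  70.6] yaw -0.328 tilt 0.000 q6 0.09 mm 42.3 F [ 0.5 -0.3 -0.9]
  row [-0.208, 0.0711, 0.4707] wz 0.0004 rows>= 1.9
```

View pics/d1.png

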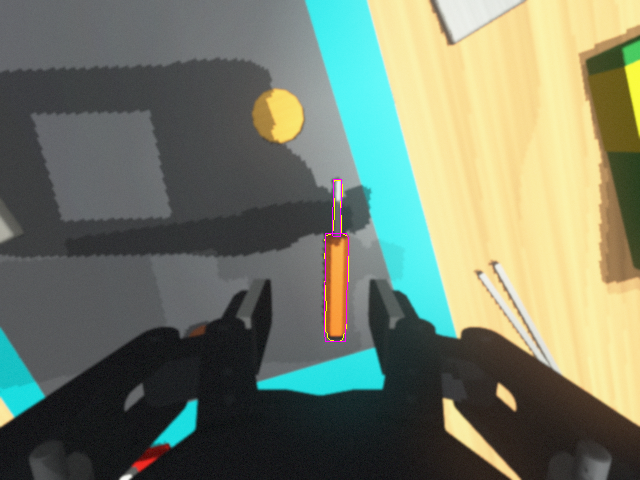

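Call:
{"fn": "drive_tool", "kwargs": {"rows": [[-0.21,0.0725,0.2,0,0,0,0],[-0.21,0.0725,0.35,0,0,0,0],[-0.21,0.0725,0.45,0,0,0,0],[-0.21,0.0725,0.57,0,0,0,0],[-0.21,0.0725,0.61,0,0,0,0],[-0.21,0.0725,0.61,0,0,0,0],[-0.21,0.0725,0.61,0,0,0,-1],[-0.21,0.0725,0.61,0,0,0,-1],[-0.21,0.0725,0.61,0,0,0,-1],[-0.21,0.0725,0.61,0,0,0,-1]]}}

```text
t: 30.68
tool_pos: [668.2, -121.4, -19.1]
orientation: [0.001, 0.814, 0.581, 0.001]
force: [0.1, 0.7, 2.5]
grip_width: 0.159
```

```bash
python3 s.py 604.6 -320.9 30 -.14
```

```text
t=30.68 at [ 668.2 -121.4  -19.1] yaw -0.330 tilt 0.003 q6 0.05 mm 13.6 F [0.1 0.7 2.5]
  row [-1.3956, 0.0303, -0.3282] wz -0.0302 rows>= 5.2
```

Call:
{"fn": "drive_tool", "kwargs": {"rows": [[0,0,-0.15,0,0,0,-1],[0,0,-0.33,0,0,0,-1],[-0.75,0.025,-0.33,0,0,0,-1],[-0.75,0.025,-0.33,0,0,0,-1],[-0.75,0.025,-0.33,0,0,0,-1],[-0.75,0.025,-0.33,0,0,0,-1]]}}

```text
t: 31.18
tool_pos: [632.8, -235.3, 30.0]
orientation: [0.002, 0.815, 0.579, -0.001]
force: [0.8, 0.3, -1.1]
grip_width: 0.16
```

Call:
{"fn": "drive_tool", "kwargs": {"rows": [[-0.753,0.025,0,0,0,-0.0302,-1],[-0.753,0.025,0,0,0,-0.0302,-1],[-0.753,0.025,0,0,0,-0.0302,-1],[-0.753,0.025,0,0,0,-0.0302,-1],[-0.753,0.025,0,0,0,-0.0302,-1],[-0.753,0.025,0,0,0,-0.0302,-1],[-0.753,0.025,0,0,0,-0.0302,-1]]}}

```text
t: 31.77
tool_pos: [601.1, -335.6, 28.4]
orientation: [-0.0, 0.754, 0.656, 0.0]
force: [0.7, 0.5, -0.8]
grip_width: 0.16
```

```bash
python3 look.py driver e1 50; python3 s.py 602.3 -337.2 -16 -.14; python3 - <<'E'
from h import *
f=grab('wrist'); im=f['pix'].copy(); p=(604.64,-320.95,-.14)
for B in [box(94,164,16,16),box(86,156,4,4)]: cv2.polylines(im,[cv2.convexHull(proj(f,place(p,B)).astype(np.float32)).astype(int)],1,(255,255,0),1)
cv2.imwrite('pics/e2.png',im)
E
```

```text
[(0.56, [320.0, 273.0], 7134)]
driver 0.126 [ 601.19 -334.49    6.15] yaw mod pi -0.137
t=31.87 at [ 601.2 -335.4   28.4] yaw -0.138 tilt 0.001 q6 -0.47 mm 13.7 F [-0.5 -0.4 -0.9]
  row [0.0061, -0.0011, -0.2109] wz -0.0002 rows>= 0.8
t=31.87 at [ 601.2 -335.4   28.4] yaw -0.138 tilt 0.001 q6 -0.47 mm 13.7 F [-0.5 -0.4 -0.9]
  row [-0.011, 0.0088, 0.2957] wz 0.0003 rows>= 1.1
```

View pics/e2.png

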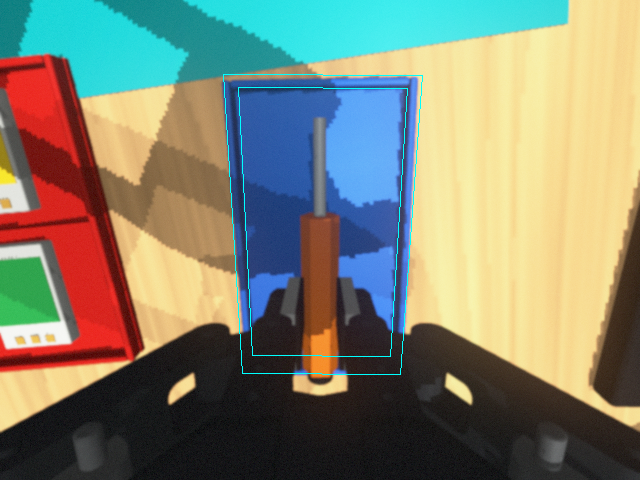

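Call:
{"fn": "drive_tool", "kwargs": {"rows": [[0,0.008,0.1,0,0,0,-1],[0,0.008,0.2,0,0,0,-1],[0,0.008,0.27,0,0,0,-1],[0,0.008,0.285,0,0,0,-1],[0,0.008,0.287,0,0,0,-1],[0,0.008,0.287,0,0,0,-1]]}}

```text
t: 32.42
tool_pos: [600.9, -336.0, -16.2]
orientation: [-0.002, 0.755, 0.656, -0.0]
force: [-0.0, 1.2, 2.0]
grip_width: 0.159
```

```bash
python3 look.py driver e3 5; python3 s.py 602.3 -337.2 -16 -.14
```

```text
[(0.62, [318.0, 274.0], 7132)]
driver 0.121 [ 600.99 -335.2     6.15] yaw mod pi -0.136
t=32.52 at [ 601.2 -336.6  -16.1] yaw -0.140 tilt 0.002 q6 -0.47 mm 13.4 F [ 0.5 -0.  -0.5]
  row [0.0097, -0.0038, -0.5076] wz -0.0007 rows>= 1.8
t=32.52 at [ 601.2 -336.6  -16.1] yaw -0.140 tilt 0.002 q6 -0.47 mm 13.4 F [ 0.5 -0.  -0.5]
  row [-0.0027, 0.0076, -0.001] wz 0.0 rows>= 0.0
```

View pics/e3.png

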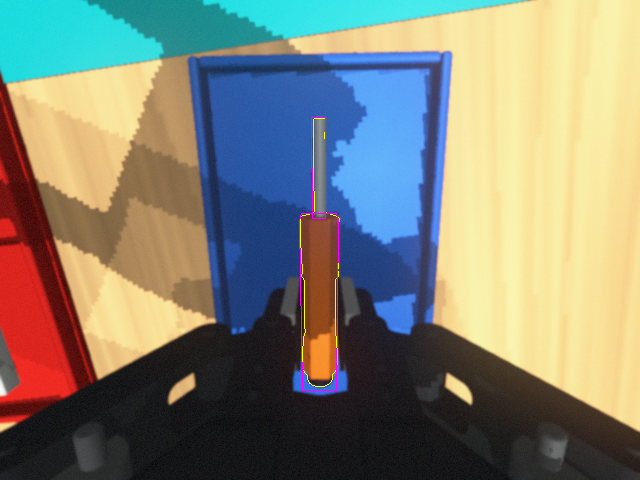

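Call:
{"fn": "drive_tool", "kwargs": {"rows": [[0,0,0,0,0,0,-0.3],[0,0,0,0,0,0,-0.3],[0,0,0,0,0,0,-0.3],[0,0,-0.1,0,0,0,-0.3],[0,0,-0.3,0,0,0,-0.3],[0,0,-0.6,0,0,0,-0.3],[0,0,-0.9,0,0,0,-0.3],[0,0,-0.9,0,0,0,-0.3],[0,0,-0.9,0,0,0,-0.3],[0,0,-0.9,0,0,0,-0.3]]}}

```text
t: 33.35
tool_pos: [602.6, -337.8, 122.4]
orientation: [0.002, 0.755, 0.656, 0.0]
force: [0.0, 0.3, -0.5]
grip_width: 0.348
```

```bash
python3 look.py driver e4 4; python3 - <<'E'
from h import *
for c in('scene','side','wrist'): 
    f=grab(c); cv2.imwrite(f'pics/end_{c}.png',f['pix'])
    for n in ['battery_yellow','battery_green','camera','foam_brick','driver']:
        if c=='wrist': continue
        r=finder.trace(c,n)
        if r: q=fit(n,[(f,r[0]['mask'])],4); print(c,n,round(r[0]['score'],2),round(q[0],2),np.round(q[1],2))
E
```

```text
[(0.75, [320.0, 216.0], 2152)]
driver 0.087 [ 6.0125e+02 -3.3654e+02 -1.4000e-01] yaw mod pi -0.138
t=33.45 at [ 600.5 -336.4  118.5] yaw -0.140 tilt 0.004 q6 -0.47 mm 29.8 F [0.2 0.1 0.2]
  row [-0.0011, 0.0063, 0.3898] wz -0.0003 rows>= 1.4
scene battery_yellow 0.75 0.18 [ 436.03 -249.28    3.15]
scene battery_green 0.88 0.17 [ 4.3301e+02 -3.2876e+02  1.0000e-02]
scene camera 0.71 0.11 [438.96 317.77   1.56]
scene foam_brick 0.64 0.2 [5.6788e+02 3.1137e+02 2.0000e-01]
scene driver 0.81 0.35 [ 6.0082e+02 -3.3286e+02 -2.0000e-01]
side battery_yellow 0.94 0.11 [ 434.86 -248.88    2.99]
side battery_green 0.94 0.13 [ 4.3027e+02 -3.2949e+02 -1.1000e-01]
side camera 0.75 0.28 [441.07 322.42   2.87]
side foam_brick 0.91 0.23 [581.99 335.58   3.07]
side driver 0.68 0.38 [ 6.0141e+02 -3.3402e+02 -2.1000e-01]
```

View pics/end_scene.png

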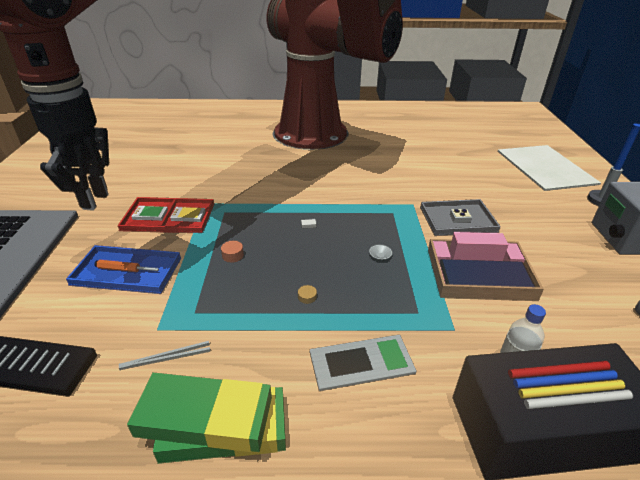

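View pics/end_side.png

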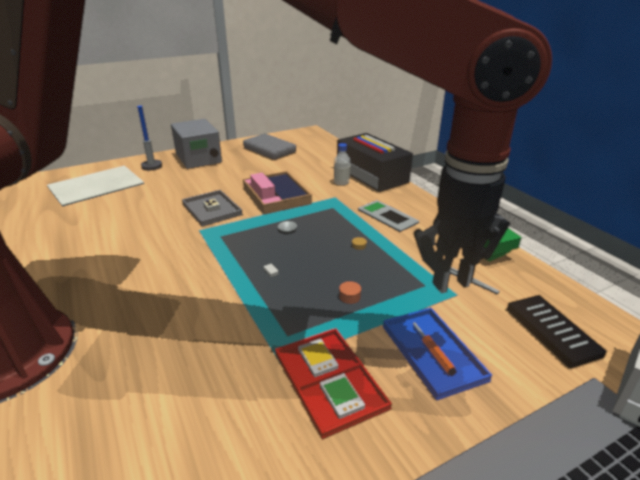

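View pics/e4.png

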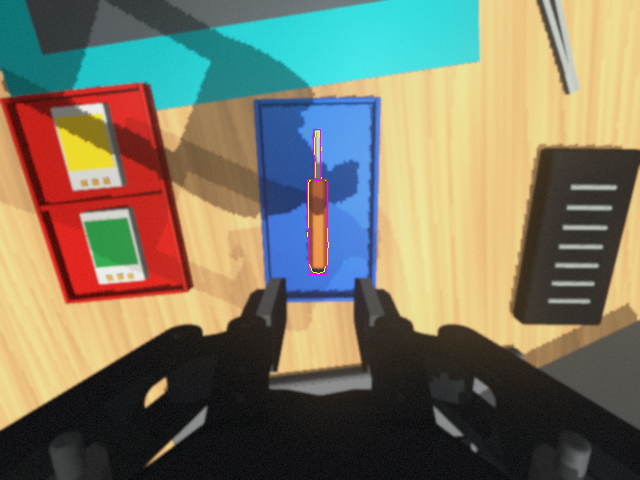

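Everything is where it should be in all views, with the gripper clear, so I'm handing in.

```bash
python3 -c "
from h import *
s=readout.observe(); print(s['t'],s['joint_velocities'].round(3)); print(ticket.finish_job())"
```

```text
34.1 [-0.001 -0.001  0.     0.001 -0.     0.001]
the job is handed in; nothing more can be done
None
```

I handed the job in at t = 34.1 s with the arm at rest and the gripper open and clear. It reported no verdict.

**Where things ended up:**
- **Batteries:** green lies flat in the red tray's −y bay and yellow in the +y bay, each about central.
- **Camera:** it lies lenses up near the middle of the grey tray.
- **Screwdriver:** it lies flat and lengthwise in the blue tray.
- **Brick:** it stands in the slot beside the phone. The wrist view puts it under 1 mm from the slot's centre. I released it with its underside at about floor height by the arm's readings, and no unusual contact force showed as it went in.
- **Phone:** it looks unmoved in the final overview picture, but I took no separate final measurement of it.

**What disagreed or failed:**
- **Fingertip height:** the real fingertips are about 23–25 mm behind the reported TCP, not level with it. My first two tries at the green battery closed over it, the second with about 7 N on its top. I corrected for this in every later grasp.
- **Side camera:** the carton's y-position in the side view was several mm off the wrist and overview views, which agreed with each other, so I used those two. In the last check its brick fit was about 27 mm off in y and I discounted it. The overview's brick fit was rough too, about 3–4 mm off. The pictures from all three cameras show the brick in the slot.

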